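# Bundle the drilled spacers in the jig and pin its keeper arm

### The arm

A 6-joint arm with a two-finger parallel gripper is mounted at the origin on a cart in front of the work surface, level with it; the furniture and walls round the work are solid. World frame = base frame: x ahead of the robot, y to its left, z up, the work surface at z = 0. Lengths are in m, angles in rad, forces in N, time in s.
With the tool pointing down it reaches from about 0.35 to 0.775 m from the base axis. Payload 7.3 kg.
Tool frame: the origin (TCP) lies at the very end of the fingers, on their centre line; the grasp point (between the pads) lies 19 mm behind it (robot.tcp_to_grasp is the z of the grasp point in the tool frame, in m); z points along the fingers, y is the line along which they close (so a half turn about z gives the same grasp; the last joint's range is limited). The gripper opens to 92 mm and grips with 3 to 60 N. Pads are 19 mm wide; open, the fingers measure 130 mm over their backs; the gripper's body (75 mm by 190 mm) begins 47 mm behind the grasp point.
Start: joints at [1.017, 0.342, 1.524, -0, 1.275, -0.146], TCP at [0.208, 0.482, 0.194] pointing down, gripper open.
Joint ranges: [-2.53, 2.53], [-0.77, 2.02], [0.04, 2.7], [-1, 4.14], [0.28, 2.66], [-3.11, 3.11]. Speed limits (rad/s): [2.57, 2.57, 3.14, 3.14, 3.14, 3.14].

### API

Orientations are given as [roll, pitch, yaw] about the fixed x, y, z axes, in that order (R = Rz(yaw) Ry(pitch) Rx(roll)).
In Python, from cell import monitor, read_camera, get_calibration, job, robot gives the robot as it stands. The module is installed in compiled form; this text tells all that it offers.
- The arm moves only by the tool send_rows, never from a script. Its argument "targets" is a list of rows, each an object with "translation": the shift along the tool's x, y, z in cm, a list of three; "spin": the turn about the tool's z in degrees; "jaw": the opening, from 0 (shut) to 1 (fully open). A call has exactly 5 rows; each row is the pose to reach, as a shift and turn from the pose commanded when the call began, along the tool's axes at that moment; what a row does not reach only later rows make up. A row lasts 1/10 s, in which the tool goes at most 50 mm and 8.59 degrees, less where a joint would pass 70% of its speed; a pose out of reach is approached as far as the arm can. A call with a gripper value outside its range is refused whole. The fingers move at their own pace and stop on an object; "force" is the grip in N (left out, the last holds). Time passes only in rows, so rows that repeat a pose let the fingers close, or fill a call up. It gives the time, the measured TCP pose, the force, the opening and the grip force at its end, in the units of the state.
- monitor.observe(): the state, without advancing time (a new reading comes with each control period).
- read_camera(name): name is "side" or "top"; returns (picture, depth): 480x640x3 uint8, red, green, blue; 480x640 float32, m along the optical axis (not along the pixel's ray), 0 where there is no reading.
- get_calibration(name): a dict with "intrinsics" (3x3 intrinsics, pixels), "origin" and "orientation" of the camera in the world. Camera axes: x right, y up, looking along -z (the intrinsics and any distortion apply to the point x, -y, -z); pixel columns grow to the right and rows downward; lengths in m; the calibration is good to about 2 mm. A picture is of the moment at which its call begins. get_calibration takes no time and is no camera call.
- job.hand_in(): hands the job in; it is judged then, once.
The state is a dict: "time": time; "qpos": joint angles; "qvel": joint speeds; "joint_efforts": joint torques, N m; "tool_pos": TCP position; "tool_rot": TCP orientation; "contact_force": force on the tool from outside, world axes, zero at the start; "torque": the same for the moment, N m; "opening": finger opening in m; "grip_force": force on a finger pad.
Only numpy, scipy, OpenCV 4.12 (cv2) and the standard library are available. Lean on these libraries where they do the work, as an engineer would, in place of code of your own. Each camera call takes 0.05 s, during which the arm holds its last target. There are 200 camera calls.

### The job

Bundle up the loose plywood spacers in the jig: swing the jig's keeper arm well out of the way, stack every spacer flat between the six dowels with its hole over the hole in the jig's base, and push the wooden-handled rod down through the whole stack until it bottoms in the base. Then swing the keeper arm back across the stack, fully home in the fork, and drop the black-handled retaining pin right through fork and arm until its flange sits on the fork. Do not disturb the filler tub or the masking tape.

Things in the scene. Friction and masses are not known exactly. Their poses are not given: they have to be found in the camera images.
- jig: plywood base plate 150 (own x) x 320 (own y) x 14 mm, fixed, turned up to 0.2 rad; own x points away from the robot. Origin: on the work surface (z = 0) under the nest's centre. A pivot post stands at own (25, 122) mm and a steel fork at (25, -128) mm, both about 100 mm high; the nut on the pivot reaches 111 mm
- nest (a point): centre of the nest on the base's top face (own z of the jig 14 mm). Six upright 8 mm wooden dowels with round tops, up to 74 mm above the work surface, at the jig's own (x, y) = (+-38, +-29) and (+-56, 0) mm; they leave 2 mm all round a spacer lying with its axes along the jig's. Stacked spacers have their undersides at 14, 29, 44, 59 mm
- jig_hole (a point): centre of the floor of the 12 mm wide, 11 mm deep blind hole in the jig's base, at the jig's own (-28, 0, 3) mm: where the rod's tip ends
- fork_hole (a point): centre of the 13 mm hole in the upper ear of the steel fork, on that ear's top face, at the jig's own (25, -128, 102) mm. Two ears, each 8 mm thick and 34 x 34 mm, with a 14 mm slot between; the lower one (top face 22 mm below this point) has the same hole in line
- keeper (a joint): keeper arm: aluminium bar 22 mm wide, 10 mm thick, underside 82 mm above the work surface, turning level about the pivot post. rad: 0 = fully home in the fork against its stop, holes in line; grows as its end swings away from the robot (counter-clockwise from above), up to 1.9. Stiff (0.35 N m), stays where left. Starts at 0.06 to 0.3, lying across the nest; clear of it from about 0.8
- keeper_knob (a point): middle of the upright black grip on the arm, a cylinder 20 mm across and 36 mm tall (the point is 18 mm above the bar's top face, 18 mm below the grip's top), 125 mm from the pivot axis; at home it stands at the jig's own (25, -3, 110) mm
- keeper_hole (a point): centre of the 13 mm through-hole near the arm's end, on the bar's top face, 250 mm from the pivot axis
- keeper_pivot (a point): on the arm's vertical pivot axis, level with the bar's underside, at the jig's own (25, 122, 82) mm
- spacer_a: one of the plywood spacers, all alike: flat plates 100 x 46 x 15 mm, 60 g, with one 14 mm through-hole near one end. Origin: centre of the underside; own x along the 100 mm length, hole axis at x = -28 mm, y = 0. Starts flat on the work surface, own x within 0.5 rad of the world's; two to four of the four are there, the others absent
- spacer_b: one of the plywood spacers, all alike: flat plates 100 x 46 x 15 mm, 60 g, with one 14 mm through-hole near one end. Origin: centre of the underside; own x along the 100 mm length, hole axis at x = -28 mm, y = 0. Starts flat on the work surface, own x within 0.5 rad of the world's; two to four of the four are there, the others absent
- spacer_c: one of the plywood spacers, all alike: flat plates 100 x 46 x 15 mm, 60 g, with one 14 mm through-hole near one end. Origin: centre of the underside; own x along the 100 mm length, hole axis at x = -28 mm, y = 0. Starts flat on the work surface, own x within 0.5 rad of the world's; two to four of the four are there, the others absent
- spacer_d: one of the plywood spacers, all alike: flat plates 100 x 46 x 15 mm, 60 g, with one 14 mm through-hole near one end. Origin: centre of the underside; own x along the 100 mm length, hole axis at x = -28 mm, y = 0. Starts flat on the work surface, own x within 0.5 rad of the world's; two to four of the four are there, the others absent
- pin_block: wooden block 56 (own x) x 120 (own y) x 40 mm, fixed; origin: centre of its underside. Two blind holes 11.5 mm wide, 36 mm deep at own y = +32 and -32 mm; the rod stands in one, the pin in the other, either way round, leaning up to about 0.04 rad
- rod: the long alignment rod: steel shank 10 mm thick, 80 mm long, round nose; then a flange 25 mm across, 4 mm thick; then a light wooden handle 20 mm across (from z = 84 to 118 mm). 118 mm in all, about 70 g. Origin: the tip; own z runs up to the handle. In the jig it is held only by the holes and may lean up to 0.2 rad
- pin: the short retaining pin: steel shank 10 mm thick, 48 mm long, round nose; then a flange 25 mm across, 4 mm thick; then a black handle 18 mm across (from z = 52 to 82 mm). 82 mm in all, about 50 g. Origin: the tip; own z runs up to the handle. Fully in, its tip is 48 mm below fork_hole
- filler_tub: bystander, loose: small white round tub, 66 mm across, 41 mm tall; origin: centre of its underside
- masking_tape: bystander, loose: roll of masking tape lying flat, 101 mm across, 24 mm tall; origin: centre of its underside
There are look-alikes about, which are no part of the job. Leave any turquoise look-alike of the spacer_c alone.

How it is judged:
By the outcome, as a careful person would: the job done as asked, in the order asked, and still so for the second after the job is handed in, with the robot touching nothing.
Of spacer_a, spacer_b, spacer_c, spacer_d only 2 to 4 are there at a start; the rules pass over those that are not, and their reading is None.
At some moment in a run one of spacer_a, spacer_b, spacer_c, spacer_d may be knocked a few centimetres aside while the robot is not near it.
It also fails if it takes over 210 s, if anything falls off the work surface, if the arm or the gripper's body presses on something with over 40 N, if the wrist force passes 120 N, or if a joint passes its speed limit or range.

## Working session

There is one attempt and no reset: what is moved stays moved. The work goes in short steps, Python scripts to look and compute and a tool call to move; the robot and the scene stay as the last step left them, time stands still between calls to the robot, and variables do not carry over. Pictures are saved under pics/ and viewed, at most 14 in all, crops included, and the job is handed in when it is done.

Besides the shell and the picture viewer there is one more tool, called after "Emit:" as name(argument=value, ...), one argument or row to a line, values as JSON. send_rows: Moves the arm, as the interface text tells. Its arguments: {"type":"object","properties":{"targets":{"type":"array"},"force":{"type":"number"}},"required":["targets"]}

```bash
mkdir -p pics
cat > h.py <<'E'
import numpy as np, cv2
from cell import monitor, read_camera, get_calibration, job, robot
def snap(n):
    p,d=read_camera(n); return p,d
def save(n,p): cv2.imwrite('pics/'+n, cv2.cvtColor(p,cv2.COLOR_RGB2BGR))
E
python3 - <<'E'
from h import *
for n in ('top','side'):
    c=get_calibration(n); print(n,c)
    p,d=snap(n); save(n+'0.png',p); np.savez(n+'0.npz',p=p,d=d)
s=monitor.observe(); print(s['time'],s['tool_pos'],s['tool_rot'],s['opening'])
E
```

```text
top {'intrinsics': array([[526.61683518,   0.        , 327.83038831],
       [  0.        , 526.61683518, 245.55416771],
       [  0.        ,   0.        ,   1.        ]]), 'origin': array([-0.4474088 , -0.02746119,  1.40522362]), 'orientation': array([ 0.67049319,  0.00744966, -1.5477743 ])}
side {'intrinsics': array([[452.14170129,   0.        , 326.30647314],
       [  0.        , 452.14170129, 244.48127152],
       [  0.        ,   0.        ,   1.        ]]), 'origin': array([ 0.36908185, -0.97038119,  0.59165235]), 'orientation': array([ 1.10759663, -0.00923648, -0.20208318])}
0.1 [0.20796856 0.48158808 0.1929008 ] [-3.14018252e+00 -1.92947435e-04  2.73379734e+00] 0.09158996729462998
```

View pics/top0.png

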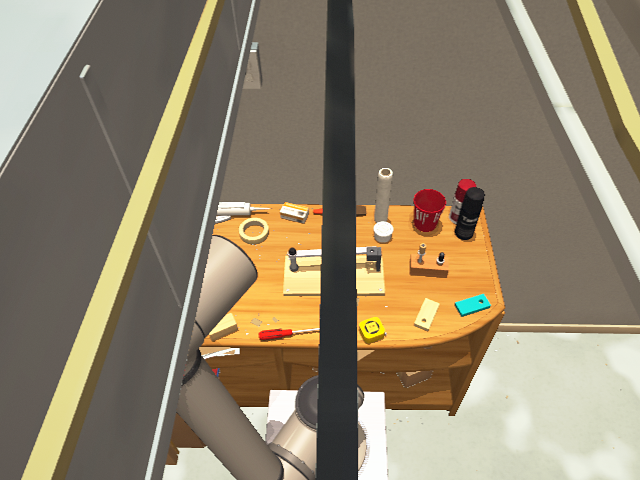

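View pics/side0.png

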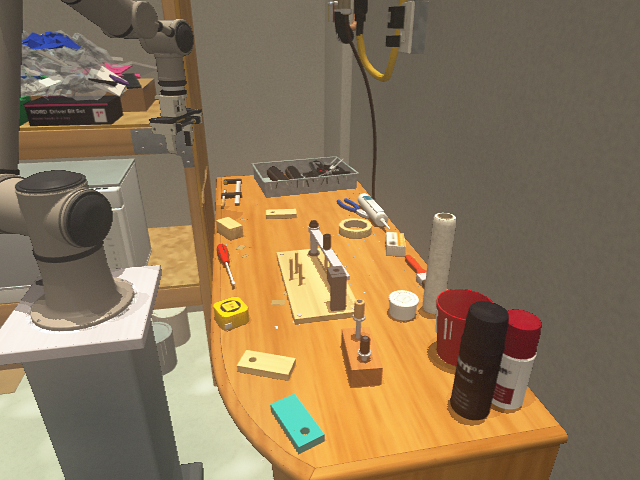

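Top view: the jig is around (335,272), the pin block at (430,265), a spacer at (427,314), and the turquoise look-alike at (473,305). In the side view there is a spacer at (266,364), a second plate at (282,213), a thicker wooden block at (230,227), and the turquoise plate at (297,423). I'll check the candidates in a close crop.

Run:
```python
from h import *
p=np.load('side0.npz')['p']
a=cv2.resize(p[195:245,200:330],(780,300),interpolation=cv2.INTER_CUBIC)
b=cv2.resize(p[215:335,200:430][:, :],(575,300),interpolation=cv2.INTER_CUBIC)
b=cv2.copyMakeBorder(b,0,0,0,205,cv2.BORDER_CONSTANT)
save('crop1.png',np.vstack([a,b]))
```

```text
(no output)
```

View pics/crop1.png

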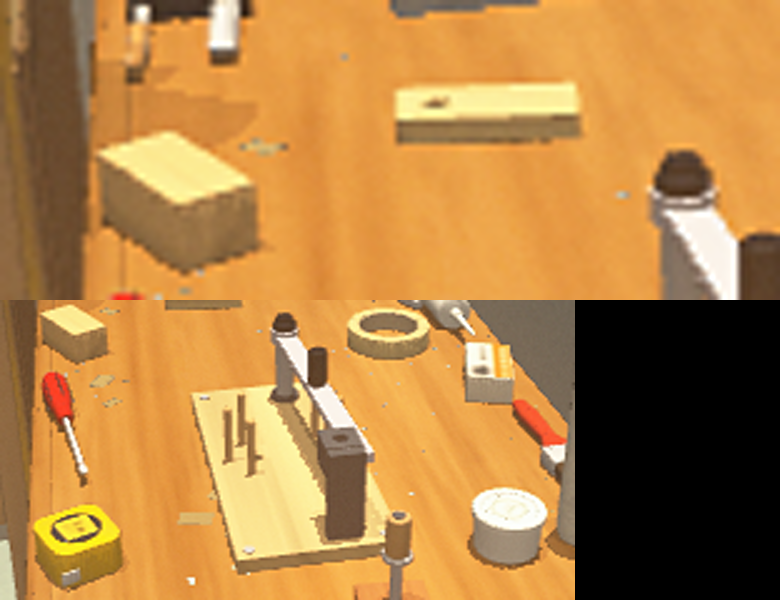

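Crop: the plate at side (282,213) has a hole near its left end and spacer thickness, so it is a spacer. The block at (230,227) is thick with no hole, so it is an offcut. Two spacers are visible, and the turquoise plate stays put. The tape is at (355,228) and the tub at (403,305).

```bash
cat >> h.py <<'E'
from scipy.spatial.transform import Rotation as Ro
def rays(n,uv):
    c=get_calibration(n);K=c['intrinsics'];uv=np.atleast_2d(uv).astype(float)
    d=np.c_[(uv[:,0]-K[0,2])/K[0,0],-(uv[:,1]-K[1,2])/K[1,1],-np.ones(len(uv))]
    return c['origin'],d@Ro.from_euler('xyz',c['orientation']).as_matrix().T
def plane(n,uv,z):
    o,d=rays(n,uv); t=(z-o[2])/d[:,2]; return o+t[:,None]*d
def proj(n,X):
    c=get_calibration(n);K=c['intrinsics'];q=(np.atleast_2d(X)-c['origin'])@Ro.from_euler('xyz',c['orientation']).as_matrix()
    return np.c_[K[0,2]-K[0,0]*q[:,0]/q[:,2],K[1,2]+K[1,1]*q[:,1]/q[:,2]]
def cloud(n,d):
    v,u=np.mgrid[:480,:640]; o,r=rays(n,np.c_[u.ravel(),v.ravel()])
    return (o+r*d.reshape(-1,1)).reshape(480,640,3)
def tri(uvt,uvs):
    (o1,d1),(o2,d2)=rays('top',uvt),rays('side',uvs);A=np.zeros((3,3));b=np.zeros(3)
    for o,d in((o1,d1[0]),(o2,d2[0])):
        d=d/np.linalg.norm(d);P=np.eye(3)-np.outer(d,d);A+=P;b+=P@o
    x=np.linalg.solve(A,b);return x
def comps(mask,amin=20):
    n,l,s,c=cv2.connectedComponentsWithStats(mask.astype(np.uint8));return [(l==i,s[i],c[i]) for i in range(1,n) if s[i,4]>=amin]
E
python3 - <<'E'
from h import *
for n in ('top','side'):
    f=np.load(n+'0.npz');p,d=f['p'],f['d'];X=cloud(n,d)
    hsv=cv2.cvtColor(p,cv2.COLOR_RGB2HSV)
    tm=(abs(X[...,2])<.02)&(X[...,0]>.3)&(X[...,0]<.75)&(abs(X[...,1])<.5)&(d>0)
    print(n,'table med z',np.median(X[...,2][tm]),X[...,2][tm].std())
    for u,v in ([(427,314),(473,305),(430,265),(335,285),(300,285)] if n=='top' else [(266,364),(290,210),(297,423),(300,300),(361,365),(230,222)]):
        print((u,v),hsv[v,u],X[v,u].round(4))
    for zl,zh in((.009,.019),(.032,.048),(.085,.1),(.1,.135)):
        for m,s,c in comps((X[...,2]>zl)&(X[...,2]<zh)&(X[...,0]>.2)&(X[...,0]<.85)&(abs(X[...,1])<.6)&(d>0),15):
            print(' z',zl,'bbox',s,X[m].mean(0).round(3),X[m].std(0).round(3))
E
```

```text
top table med z 0.002757391004338805 0.005833360816120209
(427, 314) [ 29  72 254] [ 0.3889 -0.2988  0.0225]
(473, 305) [ 88 225 237] [ 0.4295 -0.4455  0.0131]
(430, 265) [ 16 163 250] [ 0.5628 -0.3226  0.0372]
(335, 285) [110  16  48] [-0.3681 -0.0267  1.2883]
(300, 285) [ 25  96 253] [0.4954 0.0934 0.0114]
 z 0.009 bbox [356 206  10   9  60] [ 0.817 -0.105  0.015] [0.012 0.01  0.003]
 z 0.009 bbox [313 209   9   5  30] [0.811 0.049 0.014] [0.006 0.008 0.002]
 z 0.009 bbox [215 214  16   9  72] [0.776 0.386 0.014] [0.009 0.014 0.003]
 z 0.009 bbox [280 215  14   5  28] [0.781 0.155 0.014] [0.005 0.014 0.003]
 z 0.009 bbox [450 217   7   6  15] [ 0.778 -0.425  0.015] [0.006 0.006 0.003]
 z 0.009 bbox [295 219  10   5  20] [0.767 0.111 0.013] [0.004 0.01  0.003]
 z 0.009 bbox [243 222  10   8  20] [0.744 0.289 0.015] [0.009 0.009 0.003]
 z 0.009 bbox [254 222  10   5  18] [0.75  0.254 0.014] [0.005 0.009 0.003]
 z 0.009 bbox [421 228  13   3  22] [ 0.732 -0.328  0.014] [0.003 0.013 0.003]
 z 0.009 bbox [454 230  18  10  35] [ 0.708 -0.447  0.013] [0.01  0.017 0.003]
 z 0.009 bbox [240
[... 6823 characters left out ...]
12 0.004]
 z 0.085 bbox [501 357  34  14 236] [ 0.79  -0.476  0.093] [0.014 0.006 0.004]
 z 0.1 bbox [373 165   2  10  15] [0.847 0.513 0.118] [0.001 0.003 0.011]
 z 0.1 bbox [309 220  10   7  46] [0.56  0.112 0.106] [0.006 0.005 0.004]
 z 0.1 bbox [323 234   8  13  97] [ 0.57  -0.013  0.116] [0.005 0.004 0.009]
 z 0.1 bbox [427 256  24  20 327] [ 0.777 -0.191  0.118] [0.012 0.008 0.01 ]
 z 0.1 bbox [327 266  20  12 129] [ 0.566 -0.14   0.101] [0.01  0.014 0.001]
 z 0.1 bbox [436 289  57  38 686] [ 0.764 -0.314  0.11 ] [0.035 0.033 0.005]
 z 0.1 bbox [354 299  11  15 139] [ 0.574 -0.295  0.113] [0.005 0.004 0.007]
 z 0.1 bbox [ 459  339   80   36 1360] [ 0.749 -0.478  0.118] [0.04 0.01 0.01]
```

```bash
cat >> h.py <<'E'
def beige(p):
    h=cv2.cvtColor(p,cv2.COLOR_RGB2HSV);return (h[...,0]>=20)&(h[...,0]<=34)&(h[...,1]>40)&(h[...,1]<135)&(h[...,2]>225)
def rect(n,mask,z):
    c=max(cv2.findContours(mask.astype(np.uint8),cv2.RETR_EXTERNAL,cv2.CHAIN_APPROX_NONE)[0],key=cv2.contourArea)[:,0]
    X=plane(n,c,z)[:,:2];(cx,cy),(w,h),a=cv2.minAreaRect((X*1000).astype(np.float32))
    if w<h: w,h,a=h,w,a+90
    a=(a+90)%180-90
    return np.round([cx,cy,w,h,np.radians(a)],3)
E
python3 - <<'E'
from h import *
D={n:np.load(n+'0.npz') for n in('top','side')}
for n in D:
    p=D[n]['p']
    for m,s,c in comps(beige(p),60):
        if s[0]<205 or s[0]>480 or s[1]<190 or s[1]>460: continue
        print(n,s,c.round(0),rect(n,m,.0145))
    h=cv2.cvtColor(p,cv2.COLOR_RGB2HSV)
    X=cloud(n,D[n]['d'])
    blk=(abs(X[...,2]-.038)<.007)&(X[...,0]>.5)&(X[...,0]<.63)&(X[...,1]<-.24)&(X[...,1]>-.42)
    print(' block',rect(n,blk,.04))
    dark=(h[...,2]<70)
    for m,s,c in comps(dark,15):
        if 280<s[0]<450 and 200<s[1]<380: print('  dark',s,c.round(1))
    for nm,lo,hi,y0,y1 in(('rodh',.091,.119,-.32,-.26),('pinh',.059,.083,-.39,-.33),('knob',.1,.124,-.04,.02),('fork',.097,.112,-.18,-.11)):
        m=(X[...,2]>lo)&(X[...,2]<hi)&(X[...,1]>y0)&(X[...,1]<y1)&(X[...,0]>.5)&(X[...,0]<.64)
        cs=comps(m,10)
        if cs:
            m,s,c=max(cs,key=lambda t:t[1][4]); print('  ',nm,s,c.round(1),plane(n,c,(lo+hi)/2).round(4), X[m].mean(0).round(4))
E
```

```text
top [239 218  30  22 255] [253. 229.] [726.757 268.242 101.697  95.331  -1.554]
top [215 243  19  20 110] [224. 252.] [ 6.17062e+02  3.55231e+02  8.82440e+01  3.06750e+01 -6.14000e-01]
top [356 255  11   8  68] [361. 259.] [ 602.379 -102.21    32.903   28.958   -1.553]
top [283 256  37  38 854] [300. 280.] [5.36836e+02 9.14650e+01 1.46762e+02 1.14634e+02 3.30000e-02]
top [296 257  25   9 200] [308. 261.] [589.049  72.345  79.769  32.884  -1.553]
top [356 258  29  36 633] [370. 281.] [ 5.35901e+02 -1.28902e+02  1.38560e+02  8.89750e+01  9.00000e-03]
top [414 298  26  31 429] [427. 313.] [ 398.689 -299.788  100.917   47.382   -0.438]
top [209 313  28  22 238] [224. 323.] [348.702 326.375  84.959  43.541  -1.049]
 block [ 569.47  -318.953  121.472   65.902    1.521]
  dark [289 248   7   7  40] [292.1 251.2]
  dark [367 255  14  16 104] [374.8 260.3]
  dark [439 254   5   8  27] [440.9 257.6]
   rodh [418 247   8   7  34] [421.4 250.1] [[ 0.57   -0.2866  0.105 ]] [ 0.5689 -0.2864  0.1064]
   pinh [437 256   7   6  27] [440.2 258.6] [[ 0.5638 -0.35    0.071 ]] [ 0.5645 -0.3502  0.0701]
 
[... 307 characters left out ...]
55] [355. 225.] [ 7.23270e+02  2.83163e+02  9.91340e+01  9.79830e+01 -5.92000e-01]
side [ 277  249   79   70 2322] [308. 287.] [538.792 -15.355 318.217 148.207  -1.552]
side [237 350  58  24 854] [267. 362.] [ 396.123 -300.058  100.452   45.889   -0.437]
 block [ 571.668 -327.675  129.468   57.611    1.487]
   rodh [354 304  11  14 132] [358.8 310.1] [[ 0.5738 -0.2966  0.105 ]] [ 0.5737 -0.2967  0.1051]
   pinh [360 340  10  14 111] [364.5 346.4] [[ 0.5684 -0.3598  0.071 ]] [ 0.5684 -0.36    0.0711]
   knob [323 236   8  11  71] [326.5 241.4] [[ 0.5699 -0.0143  0.112 ]] [ 0.5699 -0.0144  0.112 ]
   fork [327 266  20  13 187] [336.6 271.8] [[ 0.5647 -0.1488  0.1045]] [ 0.5663 -0.1417  0.1004]
```

Both cameras agree to 1–2 mm once I allow for the surface offset. Estimates: jig origin ≈ (0.539, -0.005) with yaw 0.02, knob ≈ (0.5715, -0.007), rod (0.577, -0.289), pin (0.5705, -0.3525). The near spacer is at (0.397, -0.300) with yaw -0.44, and the far one at (0.506, 0.431) with yaw -0.08. Next I go to the knob.

```bash
cat >> h.py <<'E'
def rel(x,y,z,yaw):
    s=monitor.observe(); R=Ro.from_euler('xyz',s['tool_rot']).as_matrix()
    t=R.T@(np.array([x,y,z])-s['tool_pos'])*100
    cy=np.arctan2(R[1,0],R[0,0]); sp=np.degrees((cy-yaw+np.pi/2)%np.pi-np.pi/2)
    print('rel cm',t.round(2),'spin',round(sp,1))
def st():
    s=monitor.observe();print(round(s['time'],2),s['tool_pos'].round(4),s['tool_rot'].round(4),'F',np.round(s['contact_force'],1),'open',round(s['opening'],4),'grip',np.round(s['grip_force'],1),'q',np.round(s['qpos'],2))
E
python3 -c "
from h import *
rel(.5715,-.0067,.20,1.651)
X=cloud('side',np.load('side0.npz')['d'])
m=(X[...,0]>.75)&(X[...,0]<.84)&(X[...,1]>.03)&(X[...,1]<.17)
print(np.percentile(X[m][:,2],[50,90,99]))"
```

```text
rel cm [-52.74 -30.41  -0.68] spin 62.0
[0.00610447 0.03138816 0.03290287]
```

Emit:
send_rows(
  targets=[
    {"translation": [-4.2, -2.4, 0], "spin": 0, "jaw": 1},
    {"translation": [-8.4, -4.8, 0], "spin": 0, "jaw": 1},
    {"translation": [-12.6, -7.2, 0], "spin": 0, "jaw": 1},
    {"translation": [-16.8, -9.6, 0], "spin": 0, "jaw": 1},
    {"translation": [-21, -12, 0], "spin": 0, "jaw": 1},
  ],
)

```text
time: 0.6
tool_pos: [0.354, 0.2868, 0.1934]
tool_rot: [-3.141, -0.0, 2.734]
contact_force: [0.2, 0.5, -0.0]
opening: 0.0919
grip_force: 0.0
```

Emit:
send_rows(
  targets=[
    {"translation": [-4.2, -2.4, 0], "spin": 0, "jaw": 1},
    {"translation": [-8.4, -4.8, 0], "spin": 0, "jaw": 1},
    {"translation": [-12.6, -7.2, 0], "spin": 0, "jaw": 1},
    {"translation": [-16.8, -9.6, 0], "spin": 0, "jaw": 1},
    {"translation": [-21, -12, 0], "spin": 0, "jaw": 1},
  ],
)

```text
time: 1.1
tool_pos: [0.4993, 0.0932, 0.1933]
tool_rot: [3.142, -0.0, 2.734]
contact_force: [0.2, 0.9, 0.6]
opening: 0.0917
grip_force: 0.0
```

Emit:
send_rows(
  targets=[
    {"translation": [-3, -2, 0], "spin": 8, "jaw": 1},
    {"translation": [-6, -4, 0], "spin": 16, "jaw": 1},
    {"translation": [-9, -6, 0], "spin": 24, "jaw": 1},
    {"translation": [-10.7, -6.4, -0.7], "spin": 32, "jaw": 1},
    {"translation": [-10.7, -6.4, -0.7], "spin": 40, "jaw": 1},
  ],
)

```text
time: 1.6
tool_pos: [0.573, -0.0084, 0.2003]
tool_rot: [3.141, 0.001, 2.027]
contact_force: [0.5, -0.2, -0.5]
opening: 0.0919
grip_force: 0.0
```

Emit:
send_rows(
  targets=[
    {"translation": [0, 0, 0], "spin": 8, "jaw": 1},
    {"translation": [0, 0, 0], "spin": 16, "jaw": 1},
    {"translation": [0, 0, 0], "spin": 22, "jaw": 1},
    {"translation": [0, 0, 0], "spin": 22, "jaw": 1},
    {"translation": [0, 0, 0], "spin": 22, "jaw": 0.6},
  ],
)

```text
time: 2.1
tool_pos: [0.5713, -0.006, 0.2002]
tool_rot: [-3.141, -0.0, 1.655]
contact_force: [0.3, 0.8, -0.1]
opening: 0.0876
grip_force: 0.0
```

Run:
```python
from h import *
for n in('top','side'):
    p,d=snap(n); np.savez(n+'1.npz',p=p,d=d)
    X=cloud(n,d); m=(X[...,2]>.19)&(X[...,2]<.24)&(abs(X[...,0]-.57)<.1)&(abs(X[...,1]+.01)<.06)&(d>0)
    print(n,[ (s,X[q].min(0).round(3),X[q].max(0).round(3)) for q,s,c in comps(m,20)])
a=np.load('side1.npz')['p'][150:300,240:440]
b=np.load('top1.npz')['p'][190:340,200:400]
save('crop2.png',np.vstack([cv2.resize(x,(400,300),interpolation=cv2.INTER_CUBIC) for x in(a,b)]))
st(); rel(.5715,-.0067,.098,1.651)
```

```text
top []
side []
2.2 [ 0.5713 -0.0061  0.2003] [-3.1413e+00 -1.0000e-04  1.6539e+00] F [0.1 0.1 0.5] open 0.0801 grip 0.0 q [-0.14  0.42  1.38  0.    1.34 -0.23]
rel cm [-0.07  0.02 10.23] spin 0.2
```

View pics/crop2.png

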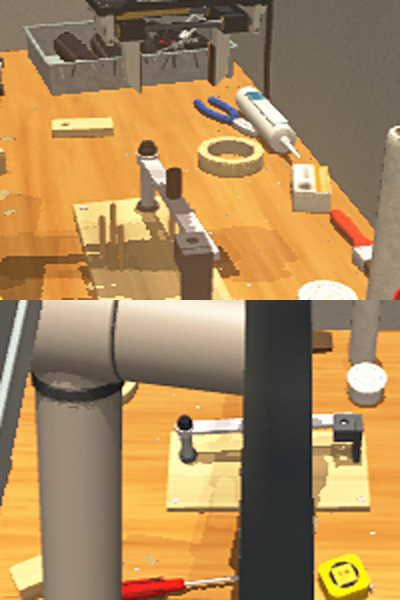

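Run:
```python
from h import *
f=np.load('side1.npz');X=cloud('side',f['d'])
print(proj('side',[[.571-.04,-.0061,.2003],[.571+.04,-.0061,.2003],[.571-.059,-.0061,.2003],[.571+.059,-.0061,.2003]]).round(1))
for u,v in [(305,180),(307,185),(349,178),(351,185),(306,190)]: print(u,v,f['p'][v,u],X[v,u].round(4),f['d'][v,u])
g=cv2.resize(f['p'][160:200,290:370],(800,400),interpolation=cv2.INTER_NEAREST);save('crop3.png',g)
```

```text
[[309.7 207.1]
 [343.2 204.8]
 [301.6 207.6]
 [351.1 204.3]]
305 180 [147 129 109] [ 0.5184 -0.0214  0.2716] 1.0013235
307 185 [149 132 109] [ 0.5226 -0.0222  0.26  ] 1.0066361
349 178 [150 135 114] [ 0.6214 -0.0117  0.2672] 1.0307034
351 185 [147 131 108] [ 0.6266 -0.0121  0.2503] 1.0388675
306 190 [153 135 112] [ 0.5205 -0.0207  0.2478] 1.0129327
```

View pics/crop3.png

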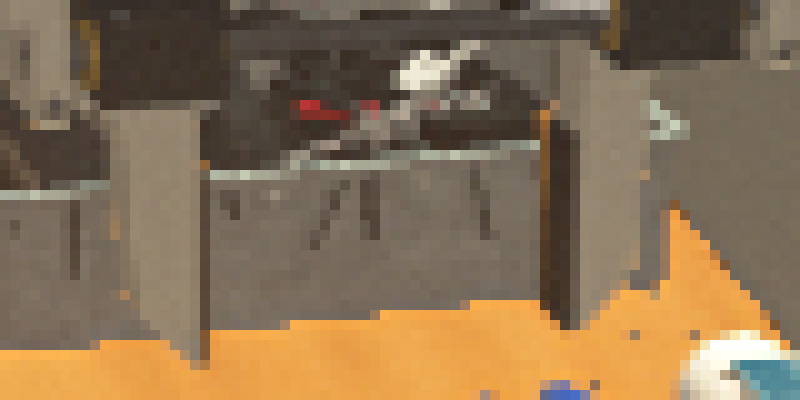

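Emit:
send_rows(
  targets=[
    {"translation": [0, 0, 3], "spin": 0, "jaw": 0.6},
    {"translation": [0, 0, 6], "spin": 0, "jaw": 0.6},
    {"translation": [0, 0, 9], "spin": 0, "jaw": 0.6},
    {"translation": [0, 0, 9.6], "spin": 0, "jaw": 0.6},
    {"translation": [0, 0, 9.6], "spin": 0, "jaw": 0.6},
  ],
)

```text
time: 2.7
tool_pos: [0.571, -0.006, 0.104]
tool_rot: [-3.14, -0.0, 1.652]
contact_force: [0.4, 0.3, 0.2]
opening: 0.0554
grip_force: 0.0
```

Run:
```python
from h import *
p,d=snap('side');st()
print(proj('side',monitor.observe()['tool_pos']+[[-.0275,0,0],[.0275,0,0],[0,0,0]]).round(1))
save('crop4.png',cv2.resize(p[190:290,270:400],(780,600),interpolation=cv2.INTER_NEAREST))
```

```text
2.75 [ 0.5719 -0.0061  0.1053] [3.1408 0.     1.6523] F [-0.3  0.4  0.6] open 0.0552 grip 0.0 q [-0.14  0.51  1.52  0.    1.11 -0.23]
[[315.5 243.3]
 [337.6 241.5]
 [326.6 242.4]]
```

View pics/crop4.png

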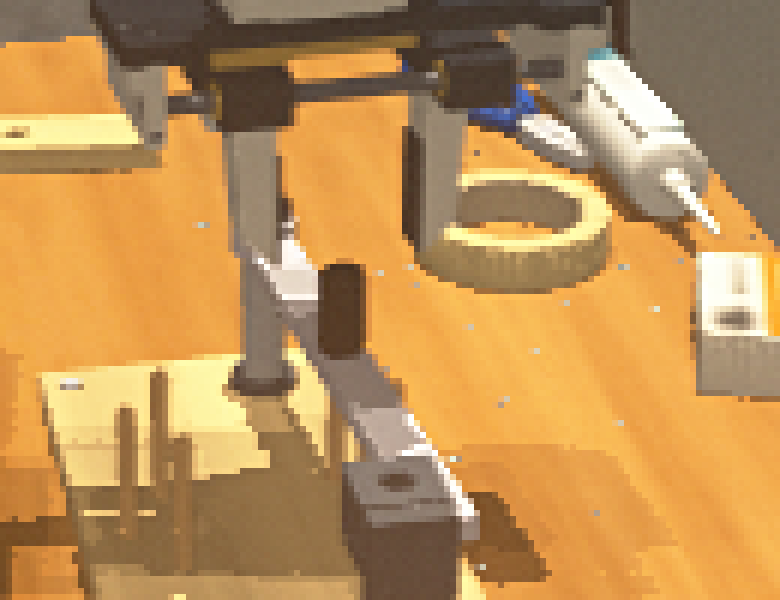

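Emit:
send_rows(
  targets=[
    {"translation": [0, 0, 0.7], "spin": 0, "jaw": 0.6},
    {"translation": [0, 0, 0.7], "spin": 0, "jaw": 0.1},
    {"translation": [0, 0, 0.7], "spin": 0, "jaw": 0.1},
    {"translation": [0, 0, 0.7], "spin": 0, "jaw": 0.1},
    {"translation": [0, 0, 0.7], "spin": 0, "jaw": 0.1},
  ],
  force=15,
)

```text
time: 3.25
tool_pos: [0.5716, -0.0061, 0.0979]
tool_rot: [3.141, 0.0, 1.652]
contact_force: [-0.3, -0.1, -0.8]
opening: 0.0277
grip_force: 0.0
```

Emit:
send_rows(
  targets=[
    {"translation": [0, 0, 0], "spin": 0, "jaw": 0.1},
    {"translation": [0, 0, 0], "spin": 0, "jaw": 0.1},
    {"translation": [0, 0, 0], "spin": 0, "jaw": 0.1},
    {"translation": [0, 0, 0], "spin": 0, "jaw": 0.1},
    {"translation": [0, 0, 0], "spin": 0, "jaw": 0.1},
  ],
)

```text
time: 3.75
tool_pos: [0.5714, -0.0061, 0.0975]
tool_rot: [3.142, -0.0, 1.652]
contact_force: [0.3, -0.1, 0.2]
opening: 0.0095
grip_force: 0.0
```

Run:
```python
from h import *
p,d=snap('side');st()
save('crop5.png',cv2.resize(p[190:290,270:400],(780,600),interpolation=cv2.INTER_NEAREST))
```

```text
3.8 [ 0.5714 -0.0061  0.0975] [ 3.1416e+00 -1.0000e-04  1.6517e+00] F [-0.5 -0.4 -0. ] open 0.0091 grip 0.0 q [-0.14  0.52  1.53  0.    1.1  -0.23]
```

View pics/crop5.png

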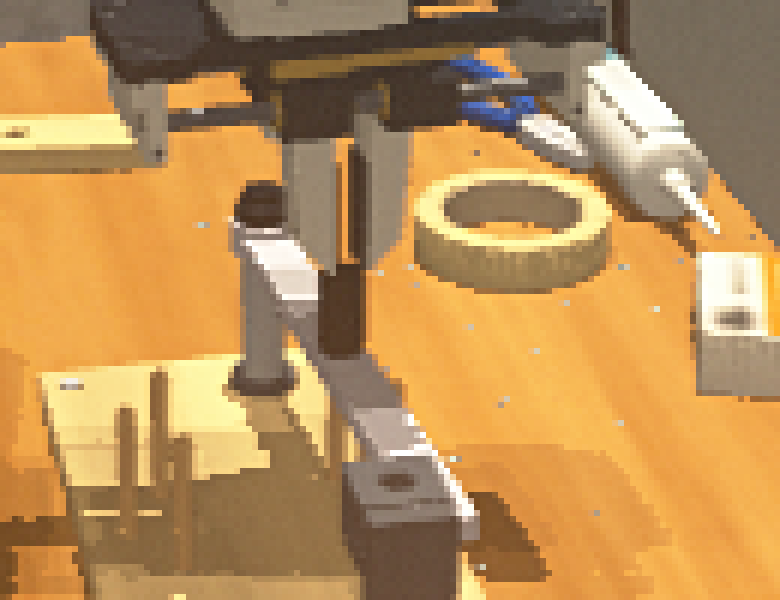

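Run:
```python
from h import *
p,d=snap('side');X=cloud('side',d);print(robot.tcp_to_grasp, [a for a in dir(robot) if a[0]!='_'])
for u,v in [(320,215),(321,222),(322,228),(335,215),(334,225),(333,232),(327,236),(327,240),(327,246)]: print(u,v,p[v,u],X[v,u].round(4))
p,d=snap('top');X=cloud('top',d);m=(X[...,2]>.08)&(X[...,2]<.2)&(abs(X[...,0]-.57)<.05)&(abs(X[...,1]+.01)<.04)&(d>0);print(m.sum())
print(proj('top',monitor.observe()['tool_pos']))
```

```text
-0.0188 ['IKError', 'tcp_to_grasp']
320 215 [155 136 113] [ 0.5529 -0.019   0.184 ]
321 222 [153 136 112] [ 0.5552 -0.02    0.1666]
322 228 [155 135 113] [ 0.5579 -0.0184  0.1503]
335 215 [153 136 114] [ 0.5888 -0.0183  0.1811]
334 225 [151 134 111] [ 0.5876 -0.015   0.1541]
333 232 [163 139 111] [ 0.5851 -0.0166  0.1368]
327 236 [81 56 38] [ 0.5711 -0.0143  0.1263]
327 240 [81 57 42] [ 0.5702 -0.0188  0.1179]
327 246 [85 60 41] [ 0.5709 -0.0162  0.1005]
0
[[331.58602713 250.03548696]]
```

The fingers closed to 9 mm without touching, and the side view shows their tips at about z = 0.13 (crop (345,268)), roughly 30 mm above the reported TCP. Laterally they agree. I'll measure the offset by touching the knob's top gently.

Emit:
send_rows(
  targets=[
    {"translation": [0, 0, 0.1], "spin": 0, "jaw": 0.1},
    {"translation": [0, 0, 0.2], "spin": 0, "jaw": 0.1},
    {"translation": [0, 0, 0.2], "spin": 0, "jaw": 0.1},
    {"translation": [0, 0, 0.3], "spin": 0, "jaw": 0.1},
    {"translation": [0, 0, 0.3], "spin": 0, "jaw": 0.1},
  ],
)

```text
time: 4.4
tool_pos: [0.5715, -0.0061, 0.095]
tool_rot: [3.141, 0.0, 1.652]
contact_force: [-2.0, 0.7, 3.8]
opening: 0.0092
grip_force: 2.2
```

Contact at TCP z = 0.095 with the knob's top at 0.128, so the true tip z is the reported z + 0.033. I use that from here on.

Emit:
send_rows(
  targets=[
    {"translation": [0, 0, -0.7], "spin": 0, "jaw": 0.45},
    {"translation": [0, 0, -0.7], "spin": 0, "jaw": 0.45},
    {"translation": [0, 0, -0.7], "spin": 0, "jaw": 0.45},
    {"translation": [0, 0, -0.7], "spin": 0, "jaw": 0.45},
    {"translation": [0, 0, -0.7], "spin": 0, "jaw": 0.45},
  ],
)

```text
time: 4.9
tool_pos: [0.5713, -0.0061, 0.1013]
tool_rot: [-3.141, -0.0, 1.652]
contact_force: [-0.0, 0.1, -0.3]
opening: 0.0405
grip_force: 0.0
```

Emit:
send_rows(
  targets=[
    {"translation": [0, 0, 0.5], "spin": 0, "jaw": 0.45},
    {"translation": [0, 0, 1.5], "spin": 0, "jaw": 0.45},
    {"translation": [0, 0, 2.5], "spin": 0, "jaw": 0.45},
    {"translation": [0, 0, 3.2], "spin": 0, "jaw": 0.45},
    {"translation": [0, 0, 3.2], "spin": 0, "jaw": 0.1},
  ],
  force=20,
)

```text
time: 5.4
tool_pos: [0.5704, -0.006, 0.0678]
tool_rot: [-3.139, -0.001, 1.652]
contact_force: [0.5, 0.1, 0.7]
opening: 0.037
grip_force: 0.0
```

Emit:
send_rows(
  targets=[
    {"translation": [0, 0, 0], "spin": 0, "jaw": 0.1},
    {"translation": [0, 0, 0], "spin": 0, "jaw": 0.1},
    {"translation": [0, 0, 0], "spin": 0, "jaw": 0.1},
    {"translation": [0, 0, 0], "spin": 0, "jaw": 0.1},
    {"translation": [0, 0, 0], "spin": 0, "jaw": 0.1},
  ],
)

```text
time: 5.9
tool_pos: [0.5715, -0.0062, 0.0698]
tool_rot: [3.141, 0.0, 1.652]
contact_force: [-1.1, -0.2, 0.7]
opening: 0.0192
grip_force: 20.0
```

Run:
```python
from h import *
st()
s=monitor.observe();R=Ro.from_euler('xyz',s['tool_rot']).as_matrix()
P=np.array([.5616,.1175]);k0=np.array([.5715,-.0067])
f=lambda t:P+.125*np.array([np.sin(t+.02),-np.cos(t+.02)])
for t in np.arange(.06,1.6,.14):
    w=f(t)-f(.06);print(round(t,2),(R[:2,:2].T@w*100).round(2), 'spin',round(-np.degrees(t-.06),1))
```

```text
5.9 [ 0.5715 -0.0062  0.0698] [3.1412e+00 2.0000e-04 1.6518e+00] F [-1.1 -0.2  0.7] open 0.0192 grip 20.0 q [-0.14  0.55  1.56 -0.    1.03 -0.23]
0.06 [0. 0.] spin -0.0
0.2 [0.12 1.74] spin -8.0
0.34 [0.48 3.45] spin -16.0
0.48 [1.08 5.1 ] spin -24.1
0.62 [1.9  6.64] spin -32.1
0.76 [2.93 8.06] spin -40.1
0.9 [4.15 9.31] spin -48.1
1.04 [ 5.53 10.39] spin -56.1
1.18 [ 7.04 11.26] spin -64.2
1.32 [ 8.67 11.91] spin -72.2
1.46 [10.36 12.33] spin -80.2
```

Emit:
send_rows(
  targets=[
    {"translation": [0.12, 1.74, 0], "spin": -8, "jaw": 0.1},
    {"translation": [0.48, 3.45, 0], "spin": -16, "jaw": 0.1},
    {"translation": [1.08, 5.1, 0], "spin": -24, "jaw": 0.1},
    {"translation": [1.9, 6.64, 0], "spin": -32, "jaw": 0.1},
    {"translation": [2.93, 8.06, 0], "spin": -40, "jaw": 0.1},
  ],
)

```text
time: 6.4
tool_pos: [0.6485, 0.0301, 0.0698]
tool_rot: [-3.14, -0.003, 2.355]
contact_force: [-8.6, 2.7, 6.0]
opening: 0.0195
grip_force: 20.0
```

Emit:
send_rows(
  targets=[
    {"translation": [0.12, 1.74, 0], "spin": -8, "jaw": 0.1},
    {"translation": [0.48, 3.45, 0], "spin": -16, "jaw": 0.1},
    {"translation": [1.08, 5.1, 0], "spin": -24, "jaw": 0.1},
    {"translation": [1.9, 6.64, 0], "spin": -32, "jaw": 0.1},
    {"translation": [2.93, 8.06, 0], "spin": -40, "jaw": 0.1},
  ],
)

```text
time: 6.9
tool_pos: [0.6837, 0.1072, 0.0697]
tool_rot: [-3.14, -0.006, 3.054]
contact_force: [-14.1, -3.4, 8.6]
opening: 0.0193
grip_force: 20.0
```

Emit:
send_rows(
  targets=[
    {"translation": [0, 0, 0], "spin": 0, "jaw": 0.1},
    {"translation": [0, 0, 0], "spin": 0, "jaw": 0.5},
    {"translation": [0, 0, 0], "spin": 0, "jaw": 0.5},
    {"translation": [0, 0, 0], "spin": 0, "jaw": 0.5},
    {"translation": [0, 0, 0], "spin": 0, "jaw": 0.5},
  ],
)

```text
time: 7.4
tool_pos: [0.6864, 0.1068, 0.0695]
tool_rot: [3.142, 0.0, 3.047]
contact_force: [-0.4, -0.7, -0.1]
opening: 0.0446
grip_force: 0.0
```

Emit:
send_rows(
  targets=[
    {"translation": [0, 0, -3], "spin": 0, "jaw": 1},
    {"translation": [0, 0, -7], "spin": 0, "jaw": 1},
    {"translation": [0, 0, -11], "spin": 0, "jaw": 1},
    {"translation": [0, 0, -12], "spin": 0, "jaw": 1},
    {"translation": [0, 0, -12], "spin": 0, "jaw": 1},
  ],
)

```text
time: 7.9
tool_pos: [0.6873, 0.1069, 0.192]
tool_rot: [3.141, 0.005, 3.048]
contact_force: [0.1, -0.1, -0.1]
opening: 0.0812
grip_force: 0.0
```

Run:
```python
from h import *
for n in('top','side'):
    p,d=snap(n);np.savez(n+'2.npz',p=p,d=d)
    for m,s,c in comps(beige(p),60):
        if s[0]<205 or s[0]>480 or s[1]<190 or s[1]>460: continue
        print(n,s,c.round(0),rect(n,m,.0145))
st()
g=np.load('side2.npz')['p'][160:400,200:520];save('s2.png',cv2.resize(g,(800,600),interpolation=cv2.INTER_CUBIC))
```

```text
top [248 220  21  20 127] [261. 231.] [ 7.19196e+02  2.45727e+02  9.51840e+01  5.22280e+01 -2.83000e-01]
top [356 255  29  38 786] [368. 277.] [ 5.43775e+02 -1.28833e+02  1.46865e+02  8.89750e+01  9.00000e-03]
top [284 256   6  31 136] [286. 271.] [5.48552e+02 1.40211e+02 1.20523e+02 1.62580e+01 6.90000e-02]
top [296 256  25  25 522] [309. 268.] [5.61338e+02 7.05490e+01 9.66840e+01 7.71410e+01 1.70000e-02]
top [414 298  26  31 433] [427. 313.] [ 398.495 -299.698  101.344   47.382   -0.438]
top [205 320  10  15 100] [210. 327.] [3.34807e+02 3.56443e+02 4.66360e+01 2.52920e+01 2.63000e-01]
side [266 209  30   6 147] [281. 211.] [ 5.05073e+02  4.30272e+02  9.83570e+01  4.37360e+01 -1.79000e-01]
side [217 217  25  12 154] [229. 222.] [335.419 370.047  85.643  43.575  -1.083]
side [299 256  25  15 302] [312. 263.] [544.509  62.04   76.469  64.746   1.386]
side [ 283  273   73   46 1787] [313. 296.] [540.086 -82.747 183.41  148.207  -1.552]
side [237 350  58  24 854] [267. 362.] [ 396.308 -300.144  100.045   45.889   -0.437]
8.0 [0.6856 0.1069 0.188 ] [-3.1414e+00 -2.1000e-03  3.0477e+00] F [ 0.4 -0.2  0.3] open 0.0888 grip 0.0 q [ 0.04  0.67  0.98  0.    1.49 -1.43]
```

View pics/s2.png

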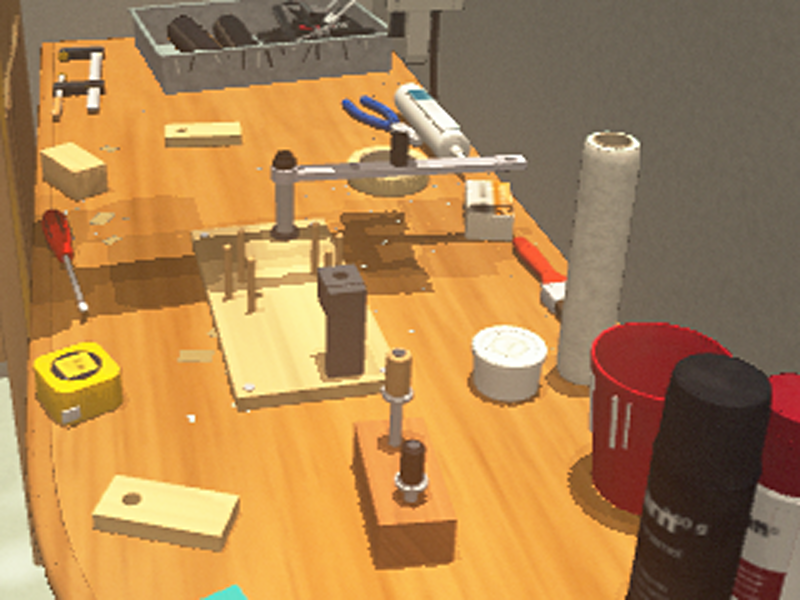

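Keeper is out at about 1.46 rad: crop arm runs from (285,165) to (525,160). Both spacers have their hole at the left (−x) end, at crop (132,498) and (182,130). Going for the near spacer.

```bash
python3 -c "
from h import *
rel(.397,-.300,.06,2.705)"
```

```text
rel cm [ 24.89 -43.22  12.86] spin 19.6
```

Emit:
send_rows(
  targets=[
    {"translation": [2, -3.5, 0], "spin": 0, "jaw": 1},
    {"translation": [4, -7, 0], "spin": 0, "jaw": 1},
    {"translation": [6, -10.5, 0], "spin": 0, "jaw": 1},
    {"translation": [8, -14, 0], "spin": 0, "jaw": 1},
    {"translation": [10, -17.5, 0], "spin": 0, "jaw": 1},
  ],
)

```text
time: 8.5
tool_pos: [0.568, -0.0587, 0.1871]
tool_rot: [3.141, -0.004, 3.048]
contact_force: [-0.2, -0.9, 0.8]
opening: 0.0918
grip_force: 0.0
```

Emit:
send_rows(
  targets=[
    {"translation": [2, -3.5, 0], "spin": 0, "jaw": 1},
    {"translation": [4, -7, 0], "spin": 0, "jaw": 1},
    {"translation": [6, -10.5, 0], "spin": 0, "jaw": 1},
    {"translation": [8, -14, 0], "spin": 0, "jaw": 1},
    {"translation": [10, -17.5, 0], "spin": 0, "jaw": 1},
  ],
)

```text
time: 9.0
tool_pos: [0.4522, -0.2232, 0.1875]
tool_rot: [3.14, -0.003, 3.048]
contact_force: [1.4, -1.1, 0.1]
opening: 0.0918
grip_force: 0.0
```

Emit:
send_rows(
  targets=[
    {"translation": [2, -3.5, 0], "spin": 7, "jaw": 1},
    {"translation": [4, -7, 2], "spin": 14, "jaw": 1},
    {"translation": [4.9, -8.2, 5], "spin": 19.6, "jaw": 1},
    {"translation": [4.9, -8.2, 9], "spin": 19.6, "jaw": 1},
    {"translation": [4.9, -8.2, 11], "spin": 19.6, "jaw": 1},
  ],
)

```text
time: 9.5
tool_pos: [0.3949, -0.298, 0.0749]
tool_rot: [3.139, -0.007, 2.704]
contact_force: [-0.1, 0.4, 0.1]
opening: 0.0918
grip_force: 0.0
```

Run:
```python
from h import *
p,d=snap('top');np.savez('top3.npz',p=p,d=d)
for m,s,c in comps(beige(p),60):
        if s[0]<190 or s[0]>480 or s[1]<190 or s[1]>460: continue
        print(s,c.round(0),rect('top',m,.0145))
p,d=snap('side')
for m,s,c in comps(beige(p),60):
        if s[0]<205 or s[0]>480 or s[1]<190 or s[1]>460: continue
        print('side',s,c.round(0),rect('side',m,.0145))
st();rel(.397,-.300,-.027,2.705)
save('t3.png',cv2.resize(np.load('top3.npz')['p'][190:360,190:500],(800,440),interpolation=cv2.INTER_CUBIC))
```

```text
[239 218  30  22 257] [253. 229.] [726.757 268.242 101.697  95.331  -1.554]
[356 255  29  39 800] [368. 277.] [ 5.41468e+02 -1.29959e+02  1.50970e+02  8.90520e+01 -1.00000e-02]
[205 313  32  22 369] [220. 323.] [349.638 326.832  87.21   44.083  -1.075]
side [282 209  15   6  74] [289. 211.] [ 5.33475e+02  4.26438e+02  4.66880e+01  4.42560e+01 -1.15000e-01]
side [216 217  18  12 120] [226. 222.] [334.125 370.55   87.506  44.198  -1.083]
side [ 283  249   81   70 2364] [313. 289.] [532.452 -19.033 322.561 166.881  -1.439]
9.6 [ 0.395  -0.2973  0.0752] [ 3.138  -0.0092  2.7051] F [-1.3 -0.   0.4] open 0.0917 grip 0.0 q [-0.8   0.43  1.76  0.    0.96 -1.93]
rel cm [-0.39 -0.2  10.22] spin 0.0
```

View pics/t3.png

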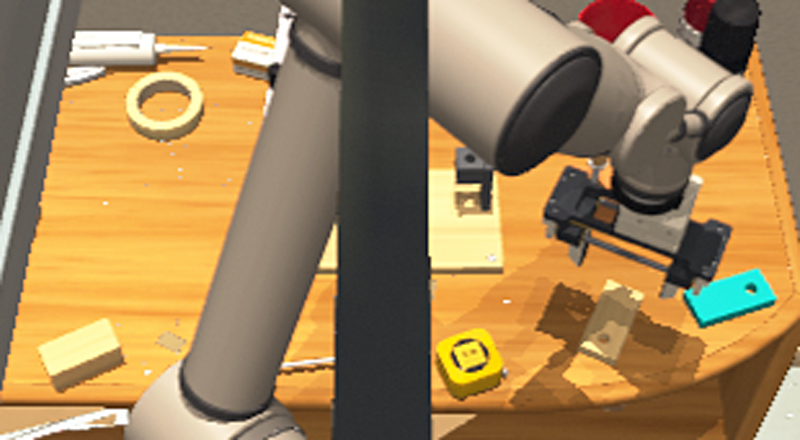

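Emit:
send_rows(
  targets=[
    {"translation": [-0.4, -0.2, 2], "spin": 0, "jaw": 0.7},
    {"translation": [-0.4, -0.2, 5], "spin": 0, "jaw": 0.7},
    {"translation": [-0.4, -0.2, 8], "spin": 0, "jaw": 0.7},
    {"translation": [-0.4, -0.2, 10], "spin": 0, "jaw": 0.7},
    {"translation": [-0.4, -0.2, 10.2], "spin": 0, "jaw": 0.7},
  ],
)

```text
time: 10.1
tool_pos: [0.3995, -0.3018, -0.0243]
tool_rot: [3.14, -0.004, 2.706]
contact_force: [0.2, -0.4, -0.3]
opening: 0.0643
grip_force: 0.0
```

Emit:
send_rows(
  targets=[
    {"translation": [0, 0, 0], "spin": 0, "jaw": 0.4},
    {"translation": [0, 0, 0], "spin": 0, "jaw": 0.4},
    {"translation": [0, 0, 0], "spin": 0, "jaw": 0.4},
    {"translation": [0, 0, 0], "spin": 0, "jaw": 0.4},
    {"translation": [0, 0, 0], "spin": 0, "jaw": 0.4},
  ],
  force=20,
)

```text
time: 10.6
tool_pos: [0.4014, -0.3039, -0.0213]
tool_rot: [-3.141, 0.002, 2.706]
contact_force: [-0.1, 1.2, 6.8]
opening: 0.0453
grip_force: 20.0
```

```bash
python3 -c "
from h import *
st();rel(.397,-.300,-.027,2.705)"
```

```text
10.6 [ 0.4014 -0.3039 -0.0213] [-3.1409e+00  2.4000e-03  2.7059e+00] F [-0.1  1.2  6.8] open 0.0453 grip 20.0 q [-0.8   0.59  1.83  0.    0.72 -1.94]
rel cm [0.56 0.16 0.57] spin 0.0
```

Emit:
send_rows(
  targets=[
    {"translation": [0, 0, -0.5], "spin": 0, "jaw": 0.4},
    {"translation": [0, 0, -1.5], "spin": 0, "jaw": 0.4},
    {"translation": [0, 0, -4], "spin": 0, "jaw": 0.4},
    {"translation": [0, 0, -8], "spin": 0, "jaw": 0.4},
    {"translation": [0, 0, -10], "spin": 0, "jaw": 0.4},
  ],
)

```text
time: 11.1
tool_pos: [0.4015, -0.3041, 0.0809]
tool_rot: [-3.14, 0.004, 2.706]
contact_force: [-0.5, -0.4, -0.8]
opening: 0.0454
grip_force: 20.0
```

Emit:
send_rows(
  targets=[
    {"translation": [0, 0, 0], "spin": 0, "jaw": 0.4},
    {"translation": [0, 0, 0], "spin": 0, "jaw": 0.4},
    {"translation": [0, 0, 0], "spin": 0, "jaw": 0.4},
    {"translation": [0, 0, 0], "spin": 0, "jaw": 0.4},
    {"translation": [0, 0, 0], "spin": 0, "jaw": 0.4},
  ],
)

```text
time: 11.6
tool_pos: [0.4002, -0.3028, 0.0766]
tool_rot: [3.141, -0.002, 2.706]
contact_force: [-0.3, -0.8, -0.4]
opening: 0.0455
grip_force: 20.0
```

Run:
```python
from h import *
p,d=snap('side');st();np.savez('side4.npz',p=p,d=d)
tp=monitor.observe()['tool_pos'];print(proj('side',tp+[0,0,.03]))
X=cloud('side',d)
m=beige(p)&(abs(X[...,0]-.4)<.08)&(abs(X[...,1]+.3)<.08)
print(m.sum(),X[m].min(0),X[m].max(0),np.median(X[m],0))
u,v=proj('side',tp+[0,0,.04])[0].astype(int)
save('s4.png',cv2.resize(p[v-60:v+60,u-80:u+80],(800,600),interpolation=cv2.INTER_CUBIC));print(u-80,v-60)
```

```text
11.65 [ 0.4003 -0.3029  0.0767] [ 3.1409e+00 -1.5000e-03  2.7059e+00] F [-0.1  0.2 -0.7] open 0.0455 grip 20.0 q [-0.8   0.43  1.75  0.    0.97 -1.94]
[[265.87656814 321.8180442 ]]
238 [ 0.32071342 -0.362509    0.10960264] [ 0.47420302 -0.22006913  0.55579036] [ 0.40038843 -0.30207213  0.46865108]
185 257
```

View pics/s4.png

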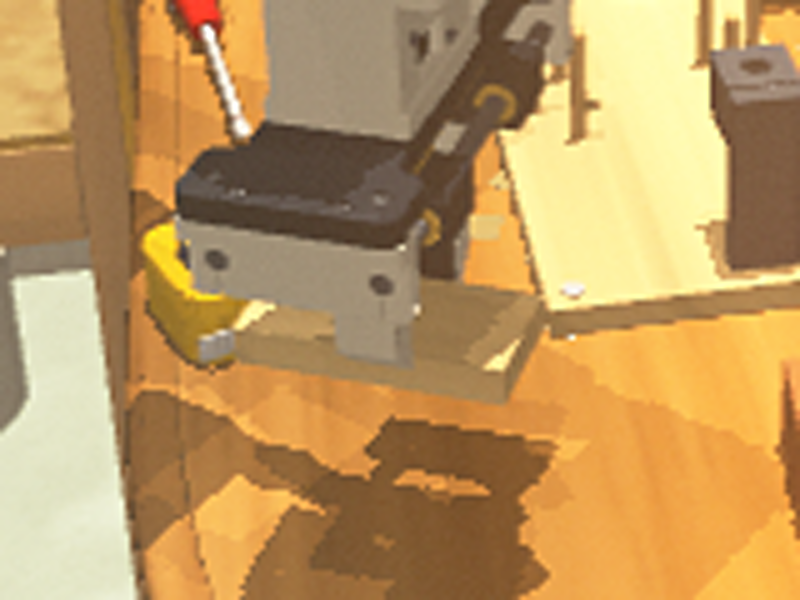

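Run:
```python
from h import *
c,s=np.cos(-.4357),np.sin(-.4357)
tp=monitor.observe()['tool_pos']
for n in('top','side'):
    p,d=snap(n);X=cloud(n,d);np.savez(n+'5.npz',p=p,d=d)
    w=(X[...,:2]-tp[:2])@np.array([[c,-s],[s,c]])
    m=(X[...,2]>.098)&(X[...,2]<.112)&(abs(w[...,1])<.04)&(abs(w[...,0])<.08)
    e=m&(abs(w[...,1])<.018)
    for nm,q in(('all',m),('mid',e)):
        if q.sum(): print(n,nm,q.sum(),'x',np.percentile(w[q][:,0],[0,1,3,97,99,100]).round(4),'y',np.percentile(w[q][:,1],[1,99]).round(4),'z',X[q][:,2].max().round(3))
    c0=get_calibration(n)['origin']
    m=(X[...,2]>.03)&(X[...,2]<.07)&(X[...,0]>.46)&(X[...,0]<.62)&(abs(X[...,1]+.005)<.06)
    for q,_,_ in comps(m,8):
        g=X[q].mean(0);v=g[:2]-c0[:2];v/=np.linalg.norm(v);print('  dowel',q.sum(),g.round(3),(g[:2]+.00314*v).round(4))
```

```text
top all 121 x [-0.0596 -0.0592 -0.0587  0.041   0.044   0.0445] y [-0.0211  0.0245] z 0.112
top mid 95 x [-0.0592 -0.059  -0.0583  0.0423  0.0442  0.0445] y [-0.0174  0.017 ] z 0.112
side all 567 x [-0.0563 -0.055  -0.0517  0.0441  0.0443  0.0449] y [-0.0242  0.0234] z 0.112
side mid 198 x [-0.0563 -0.0517 -0.0502  0.0443  0.0446  0.0449] y [-0.0178  0.0171] z 0.112
  dowel 44 [0.576 0.021 0.051] [0.5771 0.0243]
  dowel 35 [ 0.594 -0.007  0.055] [ 0.5947 -0.0037]
  dowel 16 [ 0.577 -0.036  0.063] [ 0.5775 -0.0334]
  dowel 43 [ 0.501 -0.038  0.048] [ 0.5015 -0.0352]
```

```bash
python3 -c "
from h import *
rel(.5450,-.0050,.11,3.1616)"
```

```text
rel cm [-0.52 33.12 -3.28] spin -26.1
```

Emit:
send_rows(
  targets=[
    {"translation": [0, 1, -3.3], "spin": 0, "jaw": 0.4},
    {"translation": [0, 5, -3.3], "spin": 0, "jaw": 0.4},
    {"translation": [0, 9, -3.3], "spin": 0, "jaw": 0.4},
    {"translation": [0, 13, -3.3], "spin": 0, "jaw": 0.4},
    {"translation": [0, 17, -3.3], "spin": 0, "jaw": 0.4},
  ],
  force=30,
)

```text
time: 12.25
tool_pos: [0.4728, -0.1478, 0.1105]
tool_rot: [3.142, 0.0, 2.705]
contact_force: [0.5, 0.1, -0.1]
opening: 0.045
grip_force: 30.0
```

Emit:
send_rows(
  targets=[
    {"translation": [0, 4, 0], "spin": -6, "jaw": 0.4},
    {"translation": [-0.2, 8, 0], "spin": -12, "jaw": 0.4},
    {"translation": [-0.4, 12, 0], "spin": -18, "jaw": 0.4},
    {"translation": [-0.5, 15, 0], "spin": -24, "jaw": 0.4},
    {"translation": [-0.5, 16.1, 0], "spin": -26.1, "jaw": 0.4},
  ],
)

```text
time: 12.75
tool_pos: [0.5457, -0.0028, 0.1103]
tool_rot: [3.141, 0.0, -3.116]
contact_force: [0.2, 0.3, 0.0]
opening: 0.045
grip_force: 30.0
```

Emit:
send_rows(
  targets=[
    {"translation": [0, 0, 0], "spin": 0, "jaw": 0.4},
    {"translation": [0, 0, 0], "spin": 0, "jaw": 0.4},
    {"translation": [0, 0, 0], "spin": 0, "jaw": 0.4},
    {"translation": [0, 0, 0], "spin": 0, "jaw": 0.4},
    {"translation": [0, 0, 0], "spin": 0, "jaw": 0.4},
  ],
)

```text
time: 13.25
tool_pos: [0.5447, -0.0062, 0.1106]
tool_rot: [-3.142, 0.0, -3.124]
contact_force: [-0.6, 0.6, -1.1]
opening: 0.0449
grip_force: 30.0
```

Run:
```python
from h import *
st();rel(.5450,-.0050,.06,3.1616)
c,s=np.cos(.02),np.sin(.02)
tp=monitor.observe()['tool_pos']
for n in('side','top'):
    p,d=snap(n);X=cloud(n,d)
    w=(X[...,:2]-tp[:2])@np.array([[c,-s],[s,c]])
    m=(X[...,2]>.131)&(X[...,2]<.146)&(abs(w[...,1])<.03)&(abs(w[...,0])<.08)
    if m.sum()>5:print(n,m.sum(),'x',np.percentile(w[m][:,0],[0,1,3,97,99,100]).round(4),'y',np.percentile(w[m][:,1],[1,99]).round(4))
```

```text
13.25 [ 0.5447 -0.0062  0.1106] [-3.1416e+00  1.0000e-04 -3.1236e+00] F [-0.6  0.6 -1.1] open 0.0449 grip 30.0 q [-0.15  0.46  1.59  0.    1.09 -1.74]
rel cm [-0.03  0.12  5.06] spin -0.1
side 407 x [-0.0561 -0.0557 -0.0554  0.0415  0.0433  0.0443] y [-0.0262  0.0241]
```

Emit:
send_rows(
  targets=[
    {"translation": [0, 0.12, 1.5], "spin": 0, "jaw": 0.4},
    {"translation": [0, 0.12, 3], "spin": 0, "jaw": 0.4},
    {"translation": [0, 0.12, 4.5], "spin": 0, "jaw": 0.4},
    {"translation": [0, 0.12, 5.5], "spin": 0, "jaw": 0.4},
    {"translation": [0, 0.12, 6.5], "spin": 0, "jaw": 0.4},
  ],
)

```text
time: 13.85
tool_pos: [0.545, -0.0042, 0.0451]
tool_rot: [3.142, 0.0, -3.122]
contact_force: [-0.1, -0.0, -0.8]
opening: 0.0449
grip_force: 30.0
```

Emit:
send_rows(
  targets=[
    {"translation": [0, 0, 0.2], "spin": 0, "jaw": 0.4},
    {"translation": [0, 0, 0.4], "spin": 0, "jaw": 0.4},
    {"translation": [0, 0, 0.6], "spin": 0, "jaw": 0.4},
    {"translation": [0, 0, 0.8], "spin": 0, "jaw": 0.4},
    {"translation": [0, 0, 1], "spin": 0, "jaw": 0.4},
  ],
)

```text
time: 14.35
tool_pos: [0.5451, -0.0041, 0.0357]
tool_rot: [-3.142, 0.001, -3.122]
contact_force: [-0.8, 0.2, -0.6]
opening: 0.0451
grip_force: 30.0
```

```bash
python3 -c "
from h import *
st();rel(.5450,-.0050,-.006,3.1616)"
```

```text
14.35 [ 0.5451 -0.0041  0.0357] [-3.1415e+00  7.0000e-04 -3.1217e+00] F [-0.8  0.2 -0.6] open 0.0451 grip 30.0 q [-0.15  0.55  1.67  0.    0.92 -1.74]
rel cm [ 0.01 -0.09  4.17] spin -0.0
```

Free between the dowels. Continuing down.

Emit:
send_rows(
  targets=[
    {"translation": [0, -0.05, 0.8], "spin": 0, "jaw": 0.4},
    {"translation": [0, -0.05, 1.6], "spin": 0, "jaw": 0.4},
    {"translation": [0, -0.05, 2.4], "spin": 0, "jaw": 0.4},
    {"translation": [0, -0.05, 3], "spin": 0, "jaw": 0.4},
    {"translation": [0, -0.05, 3.5], "spin": 0, "jaw": 0.4},
  ],
)

```text
time: 14.85
tool_pos: [0.5446, -0.0045, -0.0003]
tool_rot: [3.141, -0.001, -3.122]
contact_force: [-0.0, 0.0, -0.5]
opening: 0.0453
grip_force: 30.0
```

Emit:
send_rows(
  targets=[
    {"translation": [0, 0, 0.2], "spin": 0, "jaw": 0.4},
    {"translation": [0, 0, 0.3], "spin": 0, "jaw": 0.4},
    {"translation": [0, 0, 0.4], "spin": 0, "jaw": 0.4},
    {"translation": [0, 0, 0.5], "spin": 0, "jaw": 0.4},
    {"translation": [0, 0, 0.6], "spin": 0, "jaw": 0.4},
  ],
)

```text
time: 15.35
tool_pos: [0.5451, -0.0046, -0.0053]
tool_rot: [-3.142, 0.001, -3.122]
contact_force: [0.5, 0.6, -1.0]
opening: 0.0449
grip_force: 30.0
```

Emit:
send_rows(
  targets=[
    {"translation": [0, 0, 0.1], "spin": 0, "jaw": 0.4},
    {"translation": [0, 0, 0.2], "spin": 0, "jaw": 0.4},
    {"translation": [0, 0, 0.2], "spin": 0, "jaw": 0.4},
    {"translation": [0, 0, 0.3], "spin": 0, "jaw": 0.4},
    {"translation": [0, 0, 0.3], "spin": 0, "jaw": 0.4},
  ],
)

```text
time: 15.85
tool_pos: [0.545, -0.0046, -0.0073]
tool_rot: [-3.141, 0.001, -3.122]
contact_force: [-4.1, 0.3, 12.5]
opening: 0.045
grip_force: 30.0
```

Emit:
send_rows(
  targets=[
    {"translation": [0, 0, -0.2], "spin": 0, "jaw": 0.65},
    {"translation": [0, 0, -0.2], "spin": 0, "jaw": 0.65},
    {"translation": [0, 0, -0.2], "spin": 0, "jaw": 0.65},
    {"translation": [0, 0, -0.2], "spin": 0, "jaw": 0.65},
    {"translation": [0, 0, -0.2], "spin": 0, "jaw": 0.65},
  ],
)

```text
time: 16.35
tool_pos: [0.5448, -0.0045, -0.0067]
tool_rot: [3.141, -0.0, -3.122]
contact_force: [-0.7, -0.2, -0.1]
opening: 0.0596
grip_force: 0.0
```

Emit:
send_rows(
  targets=[
    {"translation": [0, 0, -2], "spin": 0, "jaw": 0.65},
    {"translation": [0, 0, -6], "spin": 0, "jaw": 0.65},
    {"translation": [0, 0, -11], "spin": 0, "jaw": 0.65},
    {"translation": [0, 0, -15], "spin": 0, "jaw": 0.65},
    {"translation": [0, 0, -16], "spin": 0, "jaw": 0.65},
  ],
)

```text
time: 16.85
tool_pos: [0.5473, -0.0049, 0.1584]
tool_rot: [-3.14, 0.008, -3.122]
contact_force: [0.3, 0.4, -0.2]
opening: 0.0595
grip_force: 0.0
```

Run:
```python
from h import *
p,d=snap('side');st()
P=cv2.resize(p,None,fx=6,fy=6,interpolation=cv2.INTER_CUBIC)
m=beige(P); 
for q,s,c in comps(m,1500):
    s=s/6
    if s[0]<205 or s[0]>480 or s[1]<190 or s[1]>460: continue
    cc=max(cv2.findContours(q.astype(np.uint8),cv2.RETR_EXTERNAL,cv2.CHAIN_APPROX_NONE)[0],key=cv2.contourArea)[:,0]
    X=plane('side',(cc+.5)/6-.5,.0145)[:,:2]
    print(s.round(0),cv2.minAreaRect((X*1000).astype(np.float32)))
rel(.505,.431,.1,-.12+np.pi)
save('s6.png',cv2.resize(p[220:330,250:400],(800,586),interpolation=cv2.INTER_CUBIC))
```

```text
16.9 [ 0.5469 -0.0048  0.1576] [-3.1404  0.0073 -3.1217] F [0.7 0.8 1. ] open 0.0598 grip 0.0 q [-0.15  0.41  1.53  0.    1.2  -1.74]
[266. 209.  31.   6. 902.] ((506.178466796875, 431.5132751464844), (47.339412689208984, 101.3663558959961), 85.10535430908203)
[216. 217.  25.  12. 940.] ((334.78814697265625, 370.00091552734375), (45.39474105834961, 88.69853210449219), 28.66678810119629)
[ 277.  249.   57.   26. 2717.] ((532.714599609375, 91.25204467773438), (111.7499008178711, 172.47964477539062), 54.431827545166016)
[281. 265.   8.   7. 266.] ((472.96636962890625, 47.93839645385742), (37.48931884765625, 19.614225387573242), 87.36569213867188)
[ 289.  284.   68.   35. 4522.] ((540.9208984375, -117.5669937133789), (150.5717315673828, 116.653564453125), 1.9966239929199219)
rel cm [ 3.37 43.66  5.69] spin 8.0
```

View pics/s6.png

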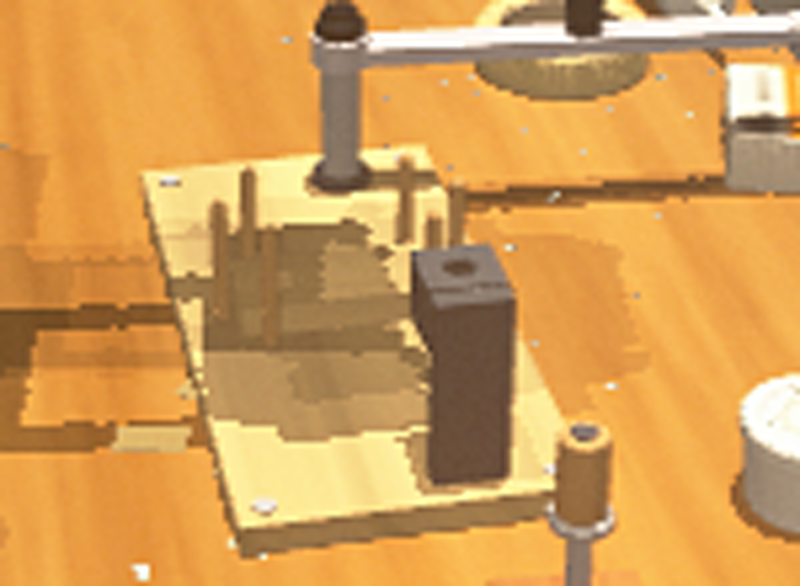

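Run:
```python
from h import *
X=cloud('side',np.load('side0.npz')['d'])
m=(X[...,2]>.04)&(X[...,2]<.25)&(X[...,0]>.42)&(X[...,0]<.6)&(X[...,1]>.46)&(X[...,1]<.9)
print(m.sum(),X[m].min(0),X[m].max(0)) 
m=(X[...,2]>.06)&(X[...,2]<.3)&(X[...,0]>.2)&(X[...,0]<.7)&(X[...,1]>.2)&(X[...,1]<.58);print(m.sum(),X[m].min(0),X[m].max(0))
rel(.506,.4315,.08,3.056)
```

```text
753 [0.43638827 0.59712872 0.04000951] [0.59966933 0.87344914 0.06638246]
239 [0.2000075  0.38439843 0.22466106] [0.27740476 0.54650115 0.29992765]
rel cm [ 3.28 43.71  7.69] spin 6.0
```

Emit:
send_rows(
  targets=[
    {"translation": [0.3, 4, 0], "spin": 0, "jaw": 0.65},
    {"translation": [0.6, 8, 0], "spin": 0, "jaw": 0.65},
    {"translation": [0.9, 12, 0], "spin": 0, "jaw": 0.65},
    {"translation": [1.2, 16, 0], "spin": 0, "jaw": 0.65},
    {"translation": [1.6, 20, 0], "spin": 0, "jaw": 0.65},
  ],
)

```text
time: 17.4
tool_pos: [0.5237, 0.1964, 0.1516]
tool_rot: [-3.141, -0.003, -3.122]
contact_force: [0.7, -0.5, -0.8]
opening: 0.0599
grip_force: 0.0
```

Emit:
send_rows(
  targets=[
    {"translation": [0.4, 5, 0], "spin": 0, "jaw": 0.7},
    {"translation": [0.8, 10, 0], "spin": 0, "jaw": 0.7},
    {"translation": [1.2, 15, 0], "spin": 0, "jaw": 0.7},
    {"translation": [1.6, 20, 2], "spin": 3, "jaw": 0.7},
    {"translation": [1.7, 23.7, 5], "spin": 6, "jaw": 0.7},
  ],
)

```text
time: 17.9
tool_pos: [0.5029, 0.4331, 0.1041]
tool_rot: [3.14, 0.002, 3.056]
contact_force: [-0.1, 0.3, 0.1]
opening: 0.0645
grip_force: 0.0
```

Emit:
send_rows(
  targets=[
    {"translation": [0, 0, 1], "spin": 0, "jaw": 0.7},
    {"translation": [0, 0, 2.7], "spin": 0, "jaw": 0.7},
    {"translation": [0, 0, 2.7], "spin": 0, "jaw": 0.7},
    {"translation": [0, 0, 2.7], "spin": 0, "jaw": 0.7},
    {"translation": [0, 0, 2.7], "spin": 0, "jaw": 0.7},
  ],
)

```text
time: 18.4
tool_pos: [0.5039, 0.4299, 0.0784]
tool_rot: [3.141, 0.001, 3.056]
contact_force: [-0.0, -0.2, 0.3]
opening: 0.0643
grip_force: 0.0
```

Run:
```python
from h import *
st();rel(.506,.4315,-.026,3.056)
p,d=snap('side')
for m,s,c in comps(beige(p),40):
        if 230<s[0]<330 and 190<s[1]<240: print(s,c.round(1),rect('side',m,.0145))
```

```text
18.4 [0.5039 0.4299 0.0784] [3.1409e+00 8.0000e-04 3.0560e+00] F [-0.  -0.2  0.3] open 0.0643 grip 0.0 q [ 0.59  0.69  1.26  0.    1.19 -0.89]
rel cm [-0.18  0.17 10.44] spin -0.0
[287 209   9   5  40] [291.3 211. ] [540.375 428.087  36.011  26.72    1.431]
```

Emit:
send_rows(
  targets=[
    {"translation": [-0.2, 0.15, 3], "spin": 0, "jaw": 0.7},
    {"translation": [-0.2, 0.15, 6], "spin": 0, "jaw": 0.7},
    {"translation": [-0.2, 0.15, 8.5], "spin": 0, "jaw": 0.7},
    {"translation": [-0.2, 0.15, 9.6], "spin": 0, "jaw": 0.7},
    {"translation": [-0.2, 0.15, 10], "spin": 0, "jaw": 0.7},
  ],
)

```text
time: 18.95
tool_pos: [0.5054, 0.4312, -0.0227]
tool_rot: [-3.141, -0.001, 3.056]
contact_force: [-0.1, -0.1, 0.3]
opening: 0.0642
grip_force: 0.0
```

Emit:
send_rows(
  targets=[
    {"translation": [0, 0, 0], "spin": 0, "jaw": 0.7},
    {"translation": [0, 0, 0.1], "spin": 0, "jaw": 0.7},
    {"translation": [0, 0, 0.2], "spin": 0, "jaw": 0.7},
    {"translation": [0, 0, 0.3], "spin": 0, "jaw": 0.7},
    {"translation": [0, 0, 0.4], "spin": 0, "jaw": 0.7},
  ],
)

```text
time: 19.45
tool_pos: [0.5056, 0.4317, -0.0259]
tool_rot: [3.141, 0.001, 3.057]
contact_force: [0.5, 0.5, 0.9]
opening: 0.0643
grip_force: 0.0
```

```bash
python3 -c "
from h import *
st()"
```

```text
19.45 [ 0.5056  0.4317 -0.0259] [3.1411e+00 6.0000e-04 3.0567e+00] F [0.5 0.5 0.9] open 0.0643 grip 0.0 q [ 0.59  0.81  1.34  0.    0.99 -0.89]
```

Emit:
send_rows(
  targets=[
    {"translation": [0, 0, 0], "spin": 0, "jaw": 0.4},
    {"translation": [0, 0, 0], "spin": 0, "jaw": 0.4},
    {"translation": [0, 0, 0], "spin": 0, "jaw": 0.4},
    {"translation": [0, 0, 0], "spin": 0, "jaw": 0.4},
    {"translation": [0, 0, 0], "spin": 0, "jaw": 0.4},
  ],
  force=30,
)

```text
time: 19.95
tool_pos: [0.5054, 0.4316, -0.0263]
tool_rot: [3.141, 0.0, 3.057]
contact_force: [-0.3, -0.2, 0.2]
opening: 0.0453
grip_force: 30.0
```

Emit:
send_rows(
  targets=[
    {"translation": [0, 0, -0.5], "spin": 0, "jaw": 0.4},
    {"translation": [0, 0, -2], "spin": 0, "jaw": 0.4},
    {"translation": [0, 0, -5], "spin": 0, "jaw": 0.4},
    {"translation": [0, 0, -9], "spin": 0, "jaw": 0.4},
    {"translation": [0, 0, -13.5], "spin": 0, "jaw": 0.4},
  ],
)

```text
time: 20.45
tool_pos: [0.5049, 0.4311, 0.1104]
tool_rot: [-3.141, -0.001, 3.057]
contact_force: [-0.3, 0.2, -1.1]
opening: 0.0454
grip_force: 30.0
```

```bash
python3 -c "
from h import *
st();rel(.545,-.005,.12,3.1616)"
```

```text
20.45 [0.5049 0.4311 0.1104] [-3.1409e+00 -9.0000e-04  3.0566e+00] F [-0.3  0.2 -1.1] open 0.0454 grip 30.0 q [ 0.59  0.66  1.21  0.    1.26 -0.89]
rel cm [ -7.7  -43.11  -0.93] spin -6.0
```

Emit:
send_rows(
  targets=[
    {"translation": [-0.8, -4.3, -0.5], "spin": 0, "jaw": 0.4},
    {"translation": [-1.6, -8.6, -0.5], "spin": 0, "jaw": 0.4},
    {"translation": [-2.4, -13, -0.5], "spin": 0, "jaw": 0.4},
    {"translation": [-3.1, -17.5, -0.5], "spin": 0, "jaw": 0.4},
    {"translation": [-3.8, -22, -0.5], "spin": 0, "jaw": 0.4},
  ],
)

```text
time: 20.95
tool_pos: [0.5248, 0.2075, 0.1152]
tool_rot: [3.141, 0.002, 3.057]
contact_force: [0.8, -0.4, -1.1]
opening: 0.0454
grip_force: 30.0
```

Emit:
send_rows(
  targets=[
    {"translation": [-0.8, -4.5, 0], "spin": 0, "jaw": 0.4},
    {"translation": [-1.6, -9, 0], "spin": 0, "jaw": 0.4},
    {"translation": [-2.4, -14, 0], "spin": 0, "jaw": 0.4},
    {"translation": [-3.2, -18.5, 0], "spin": -3, "jaw": 0.4},
    {"translation": [-3.4, -21.1, 0], "spin": -6, "jaw": 0.4},
  ],
)

```text
time: 21.45
tool_pos: [0.5412, -0.0075, 0.1152]
tool_rot: [-3.141, 0.002, -3.122]
contact_force: [0.9, 0.9, -0.5]
opening: 0.0455
grip_force: 30.0
```

Emit:
send_rows(
  targets=[
    {"translation": [0, 0, 0], "spin": 0, "jaw": 0.4},
    {"translation": [0, 0, 0], "spin": 0, "jaw": 0.4},
    {"translation": [0, 0, 0], "spin": 0, "jaw": 0.4},
    {"translation": [0, 0, 0], "spin": 0, "jaw": 0.4},
    {"translation": [0, 0, 0], "spin": 0, "jaw": 0.4},
  ],
)

```text
time: 21.95
tool_pos: [0.5406, -0.0029, 0.1138]
tool_rot: [3.141, 0.0, -3.12]
contact_force: [-0.7, -0.2, -0.4]
opening: 0.0454
grip_force: 30.0
```

Run:
```python
from h import *
st();rel(.539,-.0050,.05,3.1616)
c,s=np.cos(.02),np.sin(.02)
tp=monitor.observe()['tool_pos'];zt=tp[2]+.0263
for n in('side','top'):
    p,d=snap(n);X=cloud(n,d)
    w=(X[...,:2]-tp[:2])@np.array([[c,-s],[s,c]])
    m=(X[...,2]>zt)&(X[...,2]<zt+.015)&(abs(w[...,1])<.03)&(abs(w[...,0])<.08)
    if m.sum()>5:print(n,m.sum(),'x',np.percentile(w[m][:,0],[0,1,3,97,99,100]).round(4),'y',np.percentile(w[m][:,1],[1,99]).round(4))
```

```text
21.95 [ 0.5406 -0.0029  0.1138] [ 3.1414e+00  1.0000e-04 -3.1203e+00] F [-0.7 -0.2 -0.4] open 0.0454 grip 30.0 q [-0.15  0.45  1.6   0.    1.1  -1.74]
rel cm [ 0.16 -0.2   6.38] spin 0.1
side 426 x [-0.0489 -0.0488 -0.0483  0.0483  0.0498  0.0509] y [-0.0274  0.0234]
```

Emit:
send_rows(
  targets=[
    {"translation": [0.2, -0.18, 1.5], "spin": 0, "jaw": 0.4},
    {"translation": [0.2, -0.18, 3], "spin": 0, "jaw": 0.4},
    {"translation": [0.2, -0.18, 4.5], "spin": 0, "jaw": 0.4},
    {"translation": [0.2, -0.18, 6], "spin": 0, "jaw": 0.4},
    {"translation": [0.2, -0.18, 6.4], "spin": 0, "jaw": 0.4},
  ],
)

```text
time: 22.55
tool_pos: [0.5376, -0.0054, 0.0482]
tool_rot: [3.141, -0.003, -3.121]
contact_force: [-0.3, -0.9, -0.3]
opening: 0.0456
grip_force: 30.0
```

Emit:
send_rows(
  targets=[
    {"translation": [0, 0, 0.3], "spin": 0, "jaw": 0.4},
    {"translation": [0, 0, 0.6], "spin": 0, "jaw": 0.4},
    {"translation": [0, 0, 0.9], "spin": 0, "jaw": 0.4},
    {"translation": [0, 0, 1.2], "spin": 0, "jaw": 0.4},
    {"translation": [0, 0, 1.5], "spin": 0, "jaw": 0.4},
  ],
)

```text
time: 23.05
tool_pos: [0.5388, -0.0059, 0.0347]
tool_rot: [3.142, 0.001, -3.122]
contact_force: [0.0, 0.2, -1.3]
opening: 0.0455
grip_force: 30.0
```

```bash
python3 -c "
from h import *
st();rel(.5385,-.0047,.003,3.1616)"
```

```text
23.05 [ 0.5388 -0.0059  0.0347] [ 3.1416e+00  5.0000e-04 -3.1218e+00] F [ 0.   0.2 -1.3] open 0.0455 grip 30.0 q [-0.15  0.54  1.69  0.    0.91 -1.74]
rel cm [0.03 0.12 3.17] spin -0.0
```

Emit:
send_rows(
  targets=[
    {"translation": [0.03, 0.1, 0.8], "spin": 0, "jaw": 0.4},
    {"translation": [0.03, 0.1, 1.6], "spin": 0, "jaw": 0.4},
    {"translation": [0.03, 0.1, 2.2], "spin": 0, "jaw": 0.4},
    {"translation": [0.03, 0.1, 2.7], "spin": 0, "jaw": 0.4},
    {"translation": [0.03, 0.1, 3], "spin": 0, "jaw": 0.4},
  ],
)

```text
time: 23.55
tool_pos: [0.5381, -0.0048, 0.004]
tool_rot: [3.141, -0.001, -3.122]
contact_force: [-0.1, 0.1, -0.7]
opening: 0.0456
grip_force: 30.0
```

Emit:
send_rows(
  targets=[
    {"translation": [0, 0, 0.1], "spin": 0, "jaw": 0.4},
    {"translation": [0, 0, 0.2], "spin": 0, "jaw": 0.4},
    {"translation": [0, 0, 0.3], "spin": 0, "jaw": 0.4},
    {"translation": [0, 0, 0.3], "spin": 0, "jaw": 0.4},
    {"translation": [0, 0, 0.3], "spin": 0, "jaw": 0.4},
  ],
)

```text
time: 24.05
tool_pos: [0.5385, -0.0049, 0.0027]
tool_rot: [-3.141, 0.001, -3.122]
contact_force: [-3.7, -0.1, 5.3]
opening: 0.0454
grip_force: 30.0
```

```bash
python3 -c "
from h import *
st()"
```

```text
24.05 [ 0.5385 -0.0049  0.0027] [-3.1415e+00  9.0000e-04 -3.1217e+00] F [-3.7 -0.1  5.3] open 0.0454 grip 30.0 q [-0.15  0.59  1.71  0.    0.83 -1.74]
```

Emit:
send_rows(
  targets=[
    {"translation": [0, 0, -0.2], "spin": 0, "jaw": 0.65},
    {"translation": [0, 0, -0.2], "spin": 0, "jaw": 0.65},
    {"translation": [0, 0, -0.2], "spin": 0, "jaw": 0.65},
    {"translation": [0, 0, -0.2], "spin": 0, "jaw": 0.65},
    {"translation": [0, 0, -0.2], "spin": 0, "jaw": 0.65},
  ],
)

```text
time: 24.55
tool_pos: [0.5383, -0.0049, 0.0035]
tool_rot: [3.141, -0.0, -3.122]
contact_force: [-0.3, 0.7, 0.6]
opening: 0.0597
grip_force: 0.0
```

Emit:
send_rows(
  targets=[
    {"translation": [0, 0, -2], "spin": 0, "jaw": 0.6},
    {"translation": [0, 0, -6], "spin": 0, "jaw": 0.6},
    {"translation": [0, 0, -10], "spin": 0, "jaw": 0.6},
    {"translation": [0, 0, -13], "spin": 0, "jaw": 0.6},
    {"translation": [0, 0, -14], "spin": 0, "jaw": 0.6},
  ],
)

```text
time: 25.05
tool_pos: [0.54, -0.0051, 0.147]
tool_rot: [-3.141, 0.006, -3.122]
contact_force: [0.1, -0.7, -1.1]
opening: 0.0551
grip_force: 0.0
```

Run:
```python
from h import *
st();rel(.577,-.289,.12,3.1416)
for n in('side','top'):
    p,d=snap(n);X=cloud(n,d);np.savez(n+'7.npz',p=p,d=d);c0=get_calibration(n)['origin']
    for nm,lo,hi,y0,y1,r in(('rodh',.091,.119,-.32,-.26,.01),('shank',.05,.078,-.31,-.26,.005),('pinh',.059,.083,-.39,-.33,.009)):
        m=(X[...,2]>lo)&(X[...,2]<hi)&(X[...,1]>y0)&(X[...,1]<y1)&(X[...,0]>.53)&(X[...,0]<.64)
        cs=comps(m,6)
        if cs:
            m,s,c=max(cs,key=lambda t:t[1][4]);g=X[m].mean(0);v=g[:2]-c0[:2];v/=np.linalg.norm(v);print(n,nm,s,(g[:2]+.785*r*v).round(4))
```

```text
25.05 [ 0.54   -0.0051  0.147 ] [-3.1407  0.0058 -3.1217] F [ 0.1 -0.7 -1.1] open 0.0551 grip 0.0 q [-0.15  0.41  1.56  0.    1.17 -1.74]
rel cm [ -3.12 -28.46   2.74] spin 1.1
side rodh [354 303  11  15 136] [ 0.576  -0.2894]
side shank [356 321   5  13  56] [ 0.576  -0.2894]
side pinh [360 340  10  14 110] [ 0.5705 -0.3531]
top rodh [418 246   8   9  33] [ 0.5761 -0.2877]
top shank [418 255   4   7  17] [ 0.5759 -0.2882]
top pinh [436 255   8   8  32] [ 0.5705 -0.3509]
```

Emit:
send_rows(
  targets=[
    {"translation": [-0.5, -4, 0], "spin": 0, "jaw": 0.6},
    {"translation": [-1, -9, 0], "spin": 0, "jaw": 0.6},
    {"translation": [-1.6, -14, 0], "spin": 0, "jaw": 0.6},
    {"translation": [-2.2, -19, 0], "spin": 0, "jaw": 0.6},
    {"translation": [-2.7, -24, 0], "spin": 0, "jaw": 0.6},
  ],
)

```text
time: 25.65
tool_pos: [0.569, -0.2445, 0.141]
tool_rot: [3.139, -0.003, -3.122]
contact_force: [1.2, 0.2, -0.7]
opening: 0.0551
grip_force: 0.0
```

Emit:
send_rows(
  targets=[
    {"translation": [-0.3, -3, 1], "spin": 0, "jaw": 0.6},
    {"translation": [-0.3, -4.4, 2], "spin": 0, "jaw": 0.6},
    {"translation": [-0.3, -4.4, 2], "spin": 0, "jaw": 0.6},
    {"translation": [-0.3, -4.4, 2], "spin": 0, "jaw": 0.6},
    {"translation": [-0.3, -4.4, 2], "spin": 0, "jaw": 0.6},
  ],
)

```text
time: 26.15
tool_pos: [0.574, -0.2851, 0.1238]
tool_rot: [3.141, -0.0, -3.12]
contact_force: [-0.2, 0.6, 0.5]
opening: 0.0548
grip_force: 0.0
```

```bash
python3 -c "
from h import *
st();rel(.576,-.289,.060,3.1616)"
```

```text
26.15 [ 0.574  -0.2851  0.1238] [ 3.1410e+00 -1.0000e-04 -3.1199e+00] F [-0.2  0.6  0.5] open 0.0548 grip 0.0 q [-0.58  0.61  1.28  0.    1.25 -2.17]
rel cm [-0.19 -0.4   6.38] spin 0.1
```

Emit:
send_rows(
  targets=[
    {"translation": [-0.2, -0.35, 1], "spin": 0, "jaw": 0.6},
    {"translation": [-0.2, -0.35, 2.5], "spin": 0, "jaw": 0.6},
    {"translation": [-0.2, -0.35, 4], "spin": 0, "jaw": 0.6},
    {"translation": [-0.2, -0.35, 5.5], "spin": 0, "jaw": 0.6},
    {"translation": [-0.2, -0.35, 6.3], "spin": 0, "jaw": 0.6},
  ],
)

```text
time: 26.65
tool_pos: [0.5755, -0.2893, 0.0592]
tool_rot: [3.14, -0.001, -3.121]
contact_force: [-0.3, -0.1, 0.2]
opening: 0.0553
grip_force: 0.0
```

Emit:
send_rows(
  targets=[
    {"translation": [0, 0, 0], "spin": 0, "jaw": 0.1},
    {"translation": [0, 0, 0], "spin": 0, "jaw": 0.1},
    {"translation": [0, 0, 0], "spin": 0, "jaw": 0.1},
    {"translation": [0, 0, 0], "spin": 0, "jaw": 0.1},
    {"translation": [0, 0, 0], "spin": 0, "jaw": 0.1},
  ],
  force=25,
)

```text
time: 27.15
tool_pos: [0.5761, -0.2907, 0.0612]
tool_rot: [-3.141, 0.001, -3.122]
contact_force: [0.3, -0.8, -0.5]
opening: 0.0197
grip_force: 7.1
```

```bash
python3 -c "
from h import *
st()"
```

```text
27.15 [ 0.5761 -0.2907  0.0612] [-3.1411e+00  9.0000e-04 -3.1218e+00] F [ 0.3 -0.8 -0.5] open 0.0197 grip 7.1 q [-0.59  0.68  1.34  0.    1.13 -2.18]
```

Emit:
send_rows(
  targets=[
    {"translation": [0, 0, 0], "spin": 0, "jaw": 0.1},
    {"translation": [0, 0, -2], "spin": 0, "jaw": 0.1},
    {"translation": [0, 0, -5], "spin": 0, "jaw": 0.1},
    {"translation": [0, 0, -9], "spin": 0, "jaw": 0.1},
    {"translation": [0, 0, -12.5], "spin": 0, "jaw": 0.1},
  ],
)

```text
time: 27.65
tool_pos: [0.5757, -0.2905, 0.1872]
tool_rot: [3.142, 0.0, -3.122]
contact_force: [1.1, -0.7, -1.6]
opening: 0.0193
grip_force: 25.0
```

Emit:
send_rows(
  targets=[
    {"translation": [0, 0, 0], "spin": 0, "jaw": 0.1},
    {"translation": [0, 0, 0], "spin": 0, "jaw": 0.1},
    {"translation": [0, 0, 0], "spin": 0, "jaw": 0.1},
    {"translation": [0, 0, 0], "spin": 0, "jaw": 0.1},
    {"translation": [0, 0, 0], "spin": 0, "jaw": 0.1},
  ],
)

```text
time: 28.15
tool_pos: [0.5754, -0.2902, 0.1843]
tool_rot: [3.14, -0.002, -3.122]
contact_force: [-0.1, -0.5, -0.6]
opening: 0.0193
grip_force: 25.0
```

```bash
cat >> h.py <<'E'
def axis(zs,r,x0,y0,names=('side','top')):
    # centre of a thin upright cylinder at heights, from silhouettes
    for n in names:
        p,d=snap(n);X=cloud(n,d);c0=get_calibration(n)['origin']
        for lo,hi in zs:
            m=(X[...,2]>lo)&(X[...,2]<hi)&(abs(X[...,1]-y0)<.03)&(abs(X[...,0]-x0)<.03)
            cs=comps(m,4)
            if cs:
                m,s,c=max(cs,key=lambda t:t[1][4]);g=X[m].mean(0);v=g[:2]-c0[:2];v/=np.linalg.norm(v);print(n,(lo,hi),s[4],(g[:2]+.785*r*v).round(4),'mean z',g[2].round(3))
    return
E
python3 - <<'E'
from h import *
st();t=monitor.observe()['tool_pos'];b=t[2]-.0612+.004
axis([(b+.001,b+.03),(b+.03,b+.055),(b+.055,b+.078)],.005,t[0],t[1])
X=cloud('side',np.load('side7.npz')['d'])
m=(abs(X[...,0]-.535)<.03)&(abs(X[...,1]+.005)<.02);print('stack top',np.median(X[m][:,2]))
rel(.511,-.0055,.182,3.1616)
E
```

```text
28.15 [ 0.5754 -0.2902  0.1843] [ 3.1402e+00 -1.9000e-03 -3.1218e+00] F [-0.1 -0.5 -0.6] open 0.0193 grip 25.0 q [-0.59  0.57  1.17  0.    1.4  -2.18]
side (np.float64(0.1280962650160992), np.float64(0.1570962650160992)) 72 [ 0.5753 -0.289 ] mean z 0.144
side (np.float64(0.1570962650160992), np.float64(0.18209626501609918)) 59 [ 0.5751 -0.2897] mean z 0.171
side (np.float64(0.18209626501609918), np.float64(0.20509626501609918)) 52 [ 0.5754 -0.2897] mean z 0.191
top (np.float64(0.1280962650160992), np.float64(0.1570962650160992)) 16 [ 0.576  -0.2883] mean z 0.144
top (np.float64(0.1570962650160992), np.float64(0.18209626501609918)) 19 [ 0.5762 -0.2881] mean z 0.169
top (np.float64(0.18209626501609918), np.float64(0.20509626501609918)) 13 [ 0.5761 -0.2886] mean z 0.191
stack top 0.27014541996242536
rel cm [ 5.9  28.61  0.32] spin -0.0
```

Emit:
send_rows(
  targets=[
    {"translation": [0.8, 4, 0], "spin": 0, "jaw": 0.1},
    {"translation": [1.6, 8, 0], "spin": 0, "jaw": 0.1},
    {"translation": [2.4, 12, 0], "spin": 0, "jaw": 0.1},
    {"translation": [3.2, 16, 0], "spin": 0, "jaw": 0.1},
    {"translation": [4.1, 20, 0], "spin": 0, "jaw": 0.1},
  ],
)

```text
time: 28.75
tool_pos: [0.5303, -0.0898, 0.1855]
tool_rot: [3.141, 0.0, -3.122]
contact_force: [0.5, 0.9, -0.4]
opening: 0.0192
grip_force: 25.0
```

Run:
```python
from h import *
p,d=snap('side');st()
u,v=proj('side',[.511,-.0055,.044])[0];print(u,v)
ui,vi=int(round(u)),int(round(v));X=cloud('side',d)
print(p[vi-5:vi+6,ui-8:ui+9].sum(2));print((X[vi-5:vi+6:2,ui-8:ui+9:2,2]*1000).round(0))
rel(.511,-.0055,.182,3.1616)
```

```text
28.8 [ 0.5285 -0.084   0.1857] [ 3.1374e+00 -1.7000e-03 -3.1191e+00] F [-2.2  4.4 -1.3] open 0.0193 grip 25.0 q [-0.3   0.37  1.51  0.    1.27 -1.9 ]
302.11542130266474 266.5280345542158
[[614 375 312 378 602 636 486 583 652 649 649 648 649 642 645 642 630]
 [635 557 415 629 637 289 293 417 673 655 647 643 641 639 636 634 630]
 [612 628 624 587 505 307 327 351 533 608 608 603 606 604 621 625 624]
 [579 575 576 577 475 308 319 353 524 588 597 585 586 585 584 587 585]
 [602 593 599 582 456 301 326 329 381 420 513 566 589 590 587 590 593]
 [612 597 594 604 579 303 322 312 330 351 351 454 590 600 601 599 597]
 [568 610 601 614 595 302 327 319 323 398 502 521 603 555 552 545 531]
 [506 605 550 556 539 308 325 343 459 497 422 417 411 412 415 412 421]
 [348 503 500 491 415 310 322 315 316 331 321 326 326 324 323 324 324]
 [311 317 316 327 326 317 331 316 317 333 328 330 332 345 339 345 364]
 [312 328 335 340 345 320 330 318 342 355 361 359 358 358 362 358 364]]
[[14. 46. 14. 12. 14. 12. 42. 42. 42.]
 [42. 44. 44. 71. 44. 44. 44. 42. 41.]
 [42. 43. 44. 65. 43. 43. 43. 44. 43.]
 [43. 41. 42. 59. 36. 36. 44. 44. 43.]
 [40. 42. 42. 53. 44. 42. 43. 43. 42.]
 [35. 44. 43. 50. 42. 40. 41. 41. 40.]]
rel cm [1.57 7.88 0.41] spin 0.1
```

Emit:
send_rows(
  targets=[
    {"translation": [1, 4, 0], "spin": 0, "jaw": 0.1},
    {"translation": [1.6, 7.9, 0], "spin": 0, "jaw": 0.1},
    {"translation": [1.6, 7.9, 0], "spin": 0, "jaw": 0.1},
    {"translation": [1.6, 7.9, 0], "spin": 0, "jaw": 0.1},
    {"translation": [1.6, 7.9, 0], "spin": 0, "jaw": 0.1},
  ],
)

```text
time: 29.3
tool_pos: [0.5137, -0.0135, 0.1856]
tool_rot: [-3.141, 0.0, -3.122]
contact_force: [-0.3, 0.8, -1.2]
opening: 0.0193
grip_force: 25.0
```

Emit:
send_rows(
  targets=[
    {"translation": [0, 0, 1.5], "spin": 0, "jaw": 0.1},
    {"translation": [0, 0, 3], "spin": 0, "jaw": 0.1},
    {"translation": [0, 0, 4.5], "spin": 0, "jaw": 0.1},
    {"translation": [0, 0, 5.5], "spin": 0, "jaw": 0.1},
    {"translation": [0, 0, 5.5], "spin": 0, "jaw": 0.1},
  ],
)

```text
time: 29.8
tool_pos: [0.5126, -0.0134, 0.1293]
tool_rot: [3.141, -0.003, -3.123]
contact_force: [-0.5, -0.3, -0.5]
opening: 0.0197
grip_force: 25.0
```

Emit:
send_rows(
  targets=[
    {"translation": [0, 0, 0], "spin": 0, "jaw": 0.1},
    {"translation": [0, 0, 0], "spin": 0, "jaw": 0.1},
    {"translation": [0, 0, 0], "spin": 0, "jaw": 0.1},
    {"translation": [0, 0, 0], "spin": 0, "jaw": 0.1},
    {"translation": [0, 0, 0], "spin": 0, "jaw": 0.1},
  ],
)

```text
time: 30.3
tool_pos: [0.5135, -0.0126, 0.131]
tool_rot: [-3.142, 0.001, -3.122]
contact_force: [-0.1, 0.3, -1.1]
opening: 0.0194
grip_force: 25.0
```

```bash
python3 -c "
from h import *
st();rel(.511,-.0055,.1,3.1616)
b=monitor.observe()['tool_pos'][2]-.0572
axis([(b+.01,b+.04),(b+.04,b+.07)],.005,.511,-.0055,('side',))"
```

```text
30.3 [ 0.5135 -0.0126  0.131 ] [-3.1416e+00  6.0000e-04 -3.1216e+00] F [-0.1  0.3 -1.1] open 0.0194 grip 25.0 q [-0.17  0.38  1.65  0.    1.11 -1.76]
rel cm [0.24 0.72 3.1 ] spin -0.0
side (np.float64(0.0837842458167251), np.float64(0.11378424581672511)) 43 [ 0.5142 -0.012 ] mean z 0.099
side (np.float64(0.11378424581672511), np.float64(0.1437842458167251)) 53 [ 0.5138 -0.0113] mean z 0.129
```

Emit:
send_rows(
  targets=[
    {"translation": [0.26, 0.7, 0], "spin": 0, "jaw": 0.1},
    {"translation": [0.26, 0.7, 1], "spin": 0, "jaw": 0.1},
    {"translation": [0.26, 0.7, 2], "spin": 0, "jaw": 0.1},
    {"translation": [0.26, 0.7, 2.5], "spin": 0, "jaw": 0.1},
    {"translation": [0.26, 0.7, 2.5], "spin": 0, "jaw": 0.1},
  ],
)

```text
time: 30.85
tool_pos: [0.5098, -0.0056, 0.1043]
tool_rot: [3.141, -0.003, -3.122]
contact_force: [0.6, 0.3, -0.4]
opening: 0.0194
grip_force: 25.0
```

Emit:
send_rows(
  targets=[
    {"translation": [0, 0, 0.4], "spin": 0, "jaw": 0.1},
    {"translation": [0, 0, 0.8], "spin": 0, "jaw": 0.1},
    {"translation": [0, 0, 1.2], "spin": 0, "jaw": 0.1},
    {"translation": [0, 0, 1.6], "spin": 0, "jaw": 0.1},
    {"translation": [0, 0, 2], "spin": 0, "jaw": 0.1},
  ],
)

```text
time: 31.35
tool_pos: [0.5106, -0.0057, 0.0853]
tool_rot: [3.142, 0.0, -3.122]
contact_force: [-0.8, 1.8, -0.7]
opening: 0.0197
grip_force: 25.0
```

```bash
python3 -c "
from h import *
st();rel(.5108,-.0057,.06,3.1616)"
```

```text
31.35 [ 0.5106 -0.0057  0.0853] [ 3.1415  0.     -3.1218] F [-0.8  1.8 -0.7] open 0.0197 grip 25.0 q [-0.16  0.43  1.72  0.    0.99 -1.75]
rel cm [-0.02  0.    2.53] spin -0.0
```

In the stack, with low force. Carrying on to the base hole.

Emit:
send_rows(
  targets=[
    {"translation": [0, 0, 0.4], "spin": 0, "jaw": 0.1},
    {"translation": [0, 0, 0.8], "spin": 0, "jaw": 0.1},
    {"translation": [0, 0, 1.2], "spin": 0, "jaw": 0.1},
    {"translation": [0, 0, 1.6], "spin": 0, "jaw": 0.1},
    {"translation": [0, 0, 1.8], "spin": 0, "jaw": 0.1},
  ],
)

```text
time: 31.85
tool_pos: [0.5104, -0.0057, 0.0672]
tool_rot: [3.141, -0.001, -3.122]
contact_force: [-0.4, -0.0, -1.0]
opening: 0.0194
grip_force: 25.0
```

Emit:
send_rows(
  targets=[
    {"translation": [0, 0, 0.2], "spin": 0, "jaw": 0.1},
    {"translation": [0, 0, 0.4], "spin": 0, "jaw": 0.1},
    {"translation": [0, 0, 0.5], "spin": 0, "jaw": 0.1},
    {"translation": [0, 0, 0.6], "spin": 0, "jaw": 0.1},
    {"translation": [0, 0, 0.6], "spin": 0, "jaw": 0.1},
  ],
)

```text
time: 32.35
tool_pos: [0.5106, -0.0057, 0.0616]
tool_rot: [3.141, 0.0, -3.122]
contact_force: [-0.5, 0.1, -0.2]
opening: 0.0194
grip_force: 25.0
```

```bash
python3 -c "
from h import *
st();rel(.5108,-.0057,.06,3.1616)"
```

```text
32.35 [ 0.5106 -0.0057  0.0616] [ 3.1415  0.     -3.1218] F [-0.5  0.1 -0.2] open 0.0194 grip 25.0 q [-0.16  0.46  1.74  0.    0.94 -1.75]
rel cm [-0.02 -0.    0.16] spin -0.0
```

Tip is below the base's top face (TCP 0.0616, so tip ≈ 0.0045). Down to the floor.

Emit:
send_rows(
  targets=[
    {"translation": [0, 0, 0.1], "spin": 0, "jaw": 0.1},
    {"translation": [0, 0, 0.2], "spin": 0, "jaw": 0.1},
    {"translation": [0, 0, 0.2], "spin": 0, "jaw": 0.1},
    {"translation": [0, 0, 0.3], "spin": 0, "jaw": 0.1},
    {"translation": [0, 0, 0.3], "spin": 0, "jaw": 0.1},
  ],
)

```text
time: 32.85
tool_pos: [0.5115, -0.0058, 0.0597]
tool_rot: [-3.141, 0.002, -3.122]
contact_force: [-0.5, -0.0, 7.8]
opening: 0.0198
grip_force: 25.0
```

Emit:
send_rows(
  targets=[
    {"translation": [0, 0, -0.1], "spin": 0, "jaw": 0.5},
    {"translation": [0, 0, -0.1], "spin": 0, "jaw": 0.5},
    {"translation": [0, 0, -0.1], "spin": 0, "jaw": 0.5},
    {"translation": [0, 0, -0.1], "spin": 0, "jaw": 0.5},
    {"translation": [0, 0, -0.1], "spin": 0, "jaw": 0.5},
  ],
)

```text
time: 33.35
tool_pos: [0.5105, -0.0057, 0.0595]
tool_rot: [3.141, -0.0, -3.122]
contact_force: [0.2, -0.5, 0.0]
opening: 0.0459
grip_force: 0.0
```

Emit:
send_rows(
  targets=[
    {"translation": [0, 0, -2], "spin": 0, "jaw": 0.5},
    {"translation": [0, 0, -5], "spin": 0, "jaw": 0.5},
    {"translation": [0, 0, -8], "spin": 0, "jaw": 0.5},
    {"translation": [0, 0, -9], "spin": 0, "jaw": 0.5},
    {"translation": [0, 0, -9], "spin": 0, "jaw": 0.5},
  ],
)

```text
time: 33.85
tool_pos: [0.5114, -0.0058, 0.1508]
tool_rot: [-3.141, 0.003, -3.122]
contact_force: [0.0, -0.2, -0.9]
opening: 0.0461
grip_force: 0.0
```

```bash
python3 -c "
from h import *
st();rel(.6861,.1062,.12,3.05)
axis([(.05,.08),(.09,.12)],.005,.511,-.0055)
p,d=snap('side');X=cloud('side',d)
m=(X[...,2]>.1)&(X[...,2]<.124)&(abs(X[...,0]-.686)<.03)&(abs(X[...,1]-.1)<.03);g=X[m].mean(0);print('knob',m.sum(),g,g[:2]+.00785*np.array([.28,.96]))"
```

```text
33.85 [ 0.5114 -0.0058  0.1508] [-3.1411e+00  3.0000e-03 -3.1218e+00] F [ 0.  -0.2 -0.9] open 0.0461 grip 0.0 q [-0.16  0.35  1.63  0.    1.15 -1.75]
rel cm [-17.68  10.86   3.13] spin 6.4
side (0.05, 0.08) 38 [ 0.5155 -0.0079] mean z 0.063
side (0.09, 0.12) 103 [ 0.5184 -0.013 ] mean z 0.107
knob 60 [0.68443238 0.10272458 0.11152363] [0.68663038 0.11026058]
```

Emit:
send_rows(
  targets=[
    {"translation": [-3.6, 2.2, 0], "spin": 0, "jaw": 0.5},
    {"translation": [-7.4, 4.5, 0], "spin": 0, "jaw": 0.5},
    {"translation": [-11.2, 6.8, 0], "spin": 0, "jaw": 0.5},
    {"translation": [-15, 9.2, 0], "spin": 0, "jaw": 0.5},
    {"translation": [-17.7, 10.9, 0], "spin": 6, "jaw": 0.5},
  ],
)

```text
time: 34.5
tool_pos: [0.6864, 0.1084, 0.147]
tool_rot: [-3.142, -0.003, 3.056]
contact_force: [1.0, -0.3, 0.5]
opening: 0.046
grip_force: 0.0
```

Emit:
send_rows(
  targets=[
    {"translation": [0, 0, 0], "spin": 0, "jaw": 0.5},
    {"translation": [0, 0, 0], "spin": 0, "jaw": 0.5},
    {"translation": [0, 0, 0], "spin": 0, "jaw": 0.5},
    {"translation": [0, 0, 0], "spin": 0, "jaw": 0.5},
    {"translation": [0, 0, 0], "spin": 0, "jaw": 0.5},
  ],
)

```text
time: 35.0
tool_pos: [0.685, 0.1061, 0.1502]
tool_rot: [3.141, 0.0, 3.056]
contact_force: [0.3, -1.0, -0.4]
opening: 0.0457
grip_force: 0.0
```

```bash
python3 -c "
from h import *
st();rel(.6863,.1075,.069,3.05)"
```

```text
35.0 [0.685  0.1061 0.1502] [3.1415e+00 4.0000e-04 3.0561e+00] F [ 0.3 -1.  -0.4] open 0.0457 grip 0.0 q [ 0.04  0.69  1.05  0.    1.4  -1.44]
rel cm [-0.11  0.15  8.12] spin 0.3
```

Emit:
send_rows(
  targets=[
    {"translation": [-0.1, 0.1, 2], "spin": 0, "jaw": 0.5},
    {"translation": [-0.1, 0.1, 4], "spin": 0, "jaw": 0.5},
    {"translation": [-0.1, 0.1, 6], "spin": 0, "jaw": 0.5},
    {"translation": [-0.1, 0.1, 7.5], "spin": 0, "jaw": 0.5},
    {"translation": [-0.1, 0.1, 8.1], "spin": 0, "jaw": 0.5},
  ],
)

```text
time: 35.5
tool_pos: [0.6854, 0.1072, 0.0673]
tool_rot: [-3.141, -0.002, 3.056]
contact_force: [-1.0, -0.2, 0.3]
opening: 0.0457
grip_force: 0.0
```

Emit:
send_rows(
  targets=[
    {"translation": [0, 0, 0], "spin": 0, "jaw": 0.1},
    {"translation": [0, 0, 0], "spin": 0, "jaw": 0.1},
    {"translation": [0, 0, 0], "spin": 0, "jaw": 0.1},
    {"translation": [0, 0, 0], "spin": 0, "jaw": 0.1},
    {"translation": [0, 0, 0], "spin": 0, "jaw": 0.1},
  ],
  force=30,
)

```text
time: 36.0
tool_pos: [0.6873, 0.108, 0.0699]
tool_rot: [3.141, 0.002, 3.057]
contact_force: [-0.1, 1.8, 4.5]
opening: 0.0194
grip_force: 30.0
```

Run:
```python
from h import *
st();s=monitor.observe();R=Ro.from_euler('xyz',s['tool_rot']).as_matrix()
P=np.array([.5616,.1175]);k=s['tool_pos'][:2]-P;print(np.linalg.norm(k),np.arctan2(k[0],-k[1])-.02)
f=lambda t:P+.125*np.array([np.sin(t+.02),-np.cos(t+.02)])
t0=np.arctan2(k[0],-k[1])-.02
for t in np.r_[np.linspace(t0,0,16),-.02]: print(round(t,3),(R[:2,:2].T@(f(t)-s['tool_pos'][:2])*100).round(2))
```

```text
36.0 [0.6873 0.108  0.0699] [3.1408e+00 2.3000e-03 3.0568e+00] F [-0.1  1.8  4.5] open 0.0194 grip 30.0 q [ 0.05  0.76  1.15  0.    1.23 -1.44]
0.12602450162746745 1.4757233898042903
1.476 [ 0.1 -0. ]
1.377 [ 0.15 -1.23]
1.279 [ 0.32 -2.45]
1.181 [ 0.61 -3.64]
1.082 [ 1.01 -4.8 ]
0.984 [ 1.53 -5.92]
0.885 [ 2.15 -6.98]
0.787 [ 2.87 -7.97]
0.689 [ 3.69 -8.89]
0.59 [ 4.6  -9.72]
0.492 [  5.58 -10.46]
0.394 [  6.63 -11.1 ]
0.295 [  7.73 -11.64]
0.197 [  8.89 -12.06]
0.098 [ 10.08 -12.37]
0.0 [ 11.29 -12.55]
-0.02 [ 11.54 -12.58]
```

Emit:
send_rows(
  targets=[
    {"translation": [0.15, -1.23, 0], "spin": 0, "jaw": 0.1},
    {"translation": [0.32, -2.45, 0], "spin": 0, "jaw": 0.1},
    {"translation": [0.61, -3.64, 0], "spin": 0, "jaw": 0.1},
    {"translation": [1.01, -4.8, 0], "spin": 0, "jaw": 0.1},
    {"translation": [1.53, -5.92, 0], "spin": 0, "jaw": 0.1},
  ],
)

```text
time: 36.5
tool_pos: [0.668, 0.0509, 0.0697]
tool_rot: [3.139, 0.005, 3.056]
contact_force: [6.4, 6.4, 1.1]
opening: 0.0195
grip_force: 30.0
```

Emit:
send_rows(
  targets=[
    {"translation": [0.62, -1.06, 0], "spin": 0, "jaw": 0.1},
    {"translation": [1.34, -2.05, 0], "spin": 0, "jaw": 0.1},
    {"translation": [2.16, -2.97, 0], "spin": 0, "jaw": 0.1},
    {"translation": [3.07, -3.8, 0], "spin": 0, "jaw": 0.1},
    {"translation": [4.05, -4.54, 0], "spin": 0, "jaw": 0.1},
  ],
)

```text
time: 37.0
tool_pos: [0.6236, 0.009, 0.0695]
tool_rot: [3.139, 0.005, 3.056]
contact_force: [4.4, 7.0, 0.1]
opening: 0.019
grip_force: 30.0
```

Emit:
send_rows(
  targets=[
    {"translation": [1.05, -0.64, 0], "spin": 0, "jaw": 0.1},
    {"translation": [2.15, -1.18, 0], "spin": 0, "jaw": 0.1},
    {"translation": [3.31, -1.6, 0], "spin": 0, "jaw": 0.1},
    {"translation": [4.5, -1.91, 0], "spin": 0, "jaw": 0.1},
    {"translation": [5.2, -2.03, 0], "spin": 0, "jaw": 0.1},
  ],
)

```text
time: 37.5
tool_pos: [0.5697, -0.0071, 0.0694]
tool_rot: [3.14, 0.004, 3.055]
contact_force: [6.8, 4.6, -2.6]
opening: 0.0193
grip_force: 30.0
```

Run:
```python
from h import *
st();s=monitor.observe()
k=s['tool_pos'][:2]-[.5616,.1175];print(np.linalg.norm(k),np.arctan2(k[0],-k[1])-.02)
rel(.564,-.0075,.0699,3.056)
```

```text
37.5 [ 0.5697 -0.0071  0.0694] [3.14   0.0043 3.0555] F [ 6.8  4.6 -2.6] open 0.0193 grip 30.0 q [-0.15  0.54  1.57  0.    1.03 -1.63]
0.12486224047534175 0.0452568844384256
rel cm [ 0.57 -0.09 -0.06] spin -0.0
```

Emit:
send_rows(
  targets=[
    {"translation": [0.2, 0, 0], "spin": 0, "jaw": 0.1},
    {"translation": [0.4, 0, 0], "spin": 0, "jaw": 0.1},
    {"translation": [0.6, 0, 0], "spin": 0, "jaw": 0.1},
    {"translation": [0.7, 0, 0], "spin": 0, "jaw": 0.1},
    {"translation": [0.8, 0, 0], "spin": 0, "jaw": 0.1},
  ],
)

```text
time: 38.0
tool_pos: [0.5626, -0.0075, 0.0693]
tool_rot: [-3.141, 0.005, 3.056]
contact_force: [6.1, -0.8, -2.1]
opening: 0.0194
grip_force: 30.0
```

Emit:
send_rows(
  targets=[
    {"translation": [0.1, 0, 0], "spin": 0, "jaw": 0.1},
    {"translation": [0.2, 0, 0], "spin": 0, "jaw": 0.1},
    {"translation": [0.2, 0, 0], "spin": 0, "jaw": 0.1},
    {"translation": [0.2, 0, 0], "spin": 0, "jaw": 0.1},
    {"translation": [0.2, 0, 0], "spin": 0, "jaw": 0.1},
  ],
)

```text
time: 38.5
tool_pos: [0.5605, -0.0076, 0.0694]
tool_rot: [-3.141, 0.005, 3.056]
contact_force: [5.4, -1.3, -1.1]
opening: 0.0194
grip_force: 30.0
```

Run:
```python
from h import *
st();s=monitor.observe()
k=s['tool_pos'][:2]-[.5616,.1175];print(np.linalg.norm(k),np.arctan2(k[0],-k[1])-.02)
```

```text
38.5 [ 0.5605 -0.0076  0.0694] [-3.1411  0.0047  3.0557] F [ 5.4 -1.3 -1.1] open 0.0194 grip 30.0 q [-0.15  0.53  1.6  -0.    1.01 -1.63]
0.12509087891031437 -0.028458710968622996
```

Run:
```python
from h import *
p,d=snap('side');X=cloud('side',d)
m=(X[...,2]>.1)&(X[...,2]<.124)&(p.sum(2)<260)&(abs(X[...,0]-.562)<.03)&(abs(X[...,1]+.015)<.02);print(m.sum(),X[m].mean(0).round(4), 'knob x',X[m].mean(0)[0]+.0016)
# bar edges at top, near the fork
u0,v0=proj('side',[.56,-.07,.092])[0];print(u0,v0)
b=(abs(X[...,2]-.090)<.006)&(X[...,1]>-.105)&(X[...,1]<.1)&(abs(X[...,0]-.56)<.04)
for y in(-.1,-.085,-.07,-.055,.03,.05,.07,.09):
    q=b&(abs(X[...,1]-y)<.0075); print(y,q.sum(),np.percentile(X[q][:,0],[2,50,98]).round(4) if q.sum()>3 else '')
save('s8.png',cv2.resize(p[215:335,280:400],(600,600),interpolation=cv2.INTER_CUBIC))
```

```text
1 [ 0.5533 -0.0182  0.1004] knob x 0.5549212560911423
327.0416387418116 259.9458273631147
-0.1 11 [0.5572 0.5636 0.5753]
-0.085 32 [0.5552 0.5652 0.5759]
-0.07 31 [0.555  0.5645 0.576 ]
-0.055 33 [0.5543 0.5643 0.5761]
0.03 8 [0.5524 0.5539 0.5565]
0.05 11 [0.5521 0.555  0.5594]
0.07 5 [0.5517 0.5539 0.5592]
0.09 0
```

View pics/s8.png

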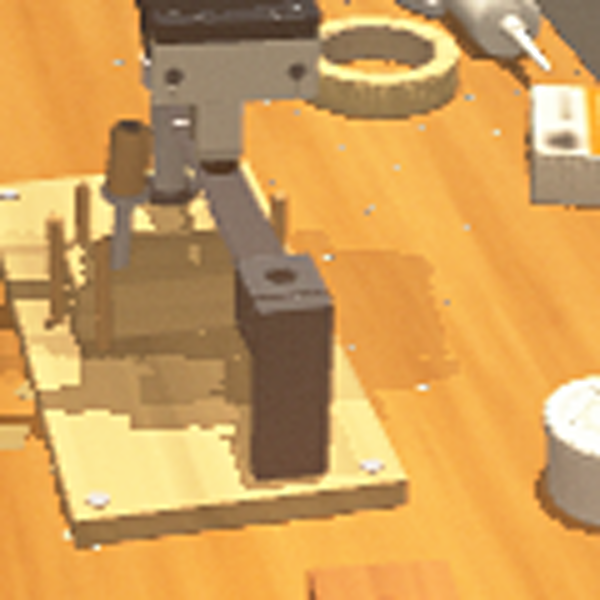

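Side crop: the bar lies in the fork's slot near (245,255), and its centreline measures as home within about 0.01 rad. The tool may have slipped on the knob, so I'll press it home firmly from the far side with closed fingers.

Emit:
send_rows(
  targets=[
    {"translation": [0, 0, 0], "spin": 0, "jaw": 0.45},
    {"translation": [0, 0, 0], "spin": 0, "jaw": 0.45},
    {"translation": [0, 0, 0], "spin": 0, "jaw": 0.45},
    {"translation": [0, 0, -3], "spin": 0, "jaw": 0.45},
    {"translation": [0, 0, -6], "spin": 0, "jaw": 0.45},
  ],
)

```text
time: 39.05
tool_pos: [0.5575, -0.0066, 0.1285]
tool_rot: [3.141, -0.003, 3.057]
contact_force: [0.7, -0.0, 0.6]
opening: 0.041
grip_force: 0.0
```

Emit:
send_rows(
  targets=[
    {"translation": [-2, 0, -0.5], "spin": 0, "jaw": 0.02},
    {"translation": [-3.5, 0, -0.5], "spin": 0, "jaw": 0.02},
    {"translation": [-3.5, 0, -0.5], "spin": 0, "jaw": 0.02},
    {"translation": [-3.5, 0, -0.5], "spin": 0, "jaw": 0.02},
    {"translation": [-3.5, 0, -0.5], "spin": 0, "jaw": 0.02},
  ],
  force=20,
)

```text
time: 39.55
tool_pos: [0.5923, -0.0095, 0.1332]
tool_rot: [3.141, -0.002, 3.057]
contact_force: [-0.5, 1.7, 0.2]
opening: 0.006
grip_force: 0.0
```

Run:
```python
from h import *
st();rel(.597,-.0075,.073,3.056)
p,d=snap('side');X=cloud('side',d)
m=(X[...,2]>.1)&(X[...,2]<.124)&(p.sum(2)<300)&(abs(X[...,0]-.562)<.03)&(abs(X[...,1]+.015)<.02);print(m.sum(),X[m].mean(0).round(4), 'knob x',X[m].mean(0)[0]+.0016)
```

```text
39.55 [ 0.5923 -0.0095  0.1332] [ 3.1414e+00 -1.7000e-03  3.0568e+00] F [-0.5  1.7  0.2] open 0.006 grip 0.0 q [-0.15  0.52  1.42  0.    1.21 -1.63]
rel cm [-0.46  0.24  6.02] spin 0.0
74 [ 0.5625 -0.0147  0.1121] knob x 0.5641074791992159
```

Emit:
send_rows(
  targets=[
    {"translation": [-0.5, 0.2, 1.5], "spin": 0, "jaw": 0.02},
    {"translation": [-0.5, 0.2, 3], "spin": 0, "jaw": 0.02},
    {"translation": [-0.5, 0.2, 4.5], "spin": 0, "jaw": 0.02},
    {"translation": [-0.5, 0.2, 5.8], "spin": 0, "jaw": 0.02},
    {"translation": [-0.5, 0.2, 5.8], "spin": 0, "jaw": 0.02},
  ],
)

```text
time: 40.1
tool_pos: [0.5969, -0.0079, 0.0729]
tool_rot: [3.141, -0.005, 3.057]
contact_force: [0.0, 0.5, -0.1]
opening: 0.0018
grip_force: 0.0
```

Emit:
send_rows(
  targets=[
    {"translation": [0.4, 0, 0], "spin": 0, "jaw": 0.02},
    {"translation": [0.7, 0, 0], "spin": 0, "jaw": 0.02},
    {"translation": [0.9, 0, 0], "spin": 0, "jaw": 0.02},
    {"translation": [1, 0, 0], "spin": 0, "jaw": 0.02},
    {"translation": [1.1, 0, 0], "spin": 0, "jaw": 0.02},
  ],
)

```text
time: 40.6
tool_pos: [0.5877, -0.0073, 0.0761]
tool_rot: [3.142, 0.001, 3.057]
contact_force: [-0.3, 0.9, -0.3]
opening: 0.0018
grip_force: 0.0
```

Emit:
send_rows(
  targets=[
    {"translation": [0.1, 0, 0], "spin": 0, "jaw": 0.02},
    {"translation": [0.2, 0, 0], "spin": 0, "jaw": 0.02},
    {"translation": [0.3, 0, 0], "spin": 0, "jaw": 0.02},
    {"translation": [0.3, 0, 0], "spin": 0, "jaw": 0.02},
    {"translation": [0.3, 0, 0], "spin": 0, "jaw": 0.02},
  ],
)

```text
time: 41.1
tool_pos: [0.5846, -0.007, 0.0757]
tool_rot: [3.141, 0.0, 3.057]
contact_force: [-0.1, 0.3, -0.8]
opening: 0.0018
grip_force: 0.0
```

Emit:
send_rows(
  targets=[
    {"translation": [0.1, 0, 0], "spin": 0, "jaw": 0.02},
    {"translation": [0.15, 0, 0], "spin": 0, "jaw": 0.02},
    {"translation": [0.2, 0, 0], "spin": 0, "jaw": 0.02},
    {"translation": [0.25, 0, 0], "spin": 0, "jaw": 0.02},
    {"translation": [0.3, 0, 0], "spin": 0, "jaw": 0.02},
  ],
)

```text
time: 41.6
tool_pos: [0.5838, -0.007, 0.0759]
tool_rot: [-3.142, 0.005, 3.057]
contact_force: [10.1, -0.7, -5.0]
opening: 0.0016
grip_force: 4.8
```

Emit:
send_rows(
  targets=[
    {"translation": [0, 0, 0], "spin": 0, "jaw": 0.02},
    {"translation": [0.05, 0, 0], "spin": 0, "jaw": 0.02},
    {"translation": [0.1, 0, 0], "spin": 0, "jaw": 0.02},
    {"translation": [0.1, 0, 0], "spin": 0, "jaw": 0.02},
    {"translation": [0.1, 0, 0], "spin": 0, "jaw": 0.02},
  ],
)

```text
time: 42.1
tool_pos: [0.5838, -0.007, 0.076]
tool_rot: [3.142, 0.007, 3.056]
contact_force: [11.7, -0.6, -6.9]
opening: 0.0018
grip_force: 5.8
```

Emit:
send_rows(
  targets=[
    {"translation": [-0.6, 0, 0], "spin": 0, "jaw": 0.02},
    {"translation": [-1.2, 0, -1], "spin": 0, "jaw": 0.1},
    {"translation": [-1.2, 0, -5], "spin": 0, "jaw": 0.3},
    {"translation": [-1.2, 0, -9], "spin": 0, "jaw": 0.5},
    {"translation": [-1.2, 0, -10], "spin": 0, "jaw": 0.5},
  ],
)

```text
time: 42.6
tool_pos: [0.5943, -0.0079, 0.1804]
tool_rot: [-3.141, 0.006, 3.057]
contact_force: [0.6, 0.6, -0.8]
opening: 0.0286
grip_force: 0.0
```

Run:
```python
from h import *
st();rel(.5705,-.353,.1,3.1416)
for n in('side','top'):
    p,d=snap(n);X=cloud(n,d);c0=get_calibration(n)['origin']
    for nm,lo,hi,y0,y1,r in(('pinh',.059,.083,-.39,-.32,.009),):
        m=(X[...,2]>lo)&(X[...,2]<hi)&(X[...,1]>y0)&(X[...,1]<y1)&(X[...,0]>.53)&(X[...,0]<.62)
        cs=comps(m,6)
        if cs:
            m,s,c=max(cs,key=lambda t:t[1][4]);g=X[m].mean(0);v=g[:2]-c0[:2];v/=np.linalg.norm(v);print(n,nm,s,(g[:2]+.785*r*v).round(4))
    if n=='side':
        # fork top hole
        P=cv2.resize(p,None,fx=8,fy=8,interpolation=cv2.INTER_CUBIC);u,v=proj(n,[.5665,-.133,.102])[0];print('pred',u,v)
        ui,vi=int(round(u)),int(round(v));print(p[vi-6:vi+7,ui-11:ui+12].sum(2))
```

```text
42.6 [ 0.5943 -0.0079  0.1804] [-3.1413  0.0064  3.0568] F [ 0.6  0.6 -0.8] open 0.0286 grip 0.0 q [-0.14  0.48  1.35  0.    1.31 -1.63]
rel cm [ -0.51 -34.59   8.05] spin -4.9
side pinh [360 341  10  12 103] [ 0.5705 -0.3532]
pred 335.8257566883516 269.18945633709154
[[380 468 453 442 443 444 449 452 447 455 451 320 384 436 429 429 464 468
  461 465 461 447 454]
 [345 357 457 442 435 440 443 446 439 442 426 330 373 445 430 428 420 433
  458 457 455 453 440]
 [333 395 553 519 513 514 523 519 520 518 530 532 373 406 389 377 355 436
  463 455 454 448 457]
 [323 353 422 511 447 478 439 443 438 399 401 366 367 377 375 379 380 408
  437 541 700 441 450]
 [316 318 295 361 360 374 376 373 380 381 375 386 379 386 380 379 373 399
  462 459 451 448 458]
 [326 325 303 375 373 379 378 382 378 357 356 349 336 377 384 380 378 388
  431 466 460 449 451]
 [336 319 222 342 377 374 380 374 288 258 216 218 233 288 353 377 380 384
  404 464 466 459 488]
 [358 339 220 310 387 379 389 370 253 224 225 228 219 238 339 380 380 379
  381 432 473 463 454]
 [363 346 203 246 389 370 374 392 388 330 264 280 299 311 391 385 388 380
  380 401 463 471 459]
 [362 345 194 227 310 381 379 381 386 390 389 388 394 396 387 385 384 379
  383 390 433 477 464]
 [366 348 209 214 253 389 377 382 390 388 387 388 380 338 337 288 283 320
  282 321 337 470 468]
 [373 347 207 211 219 267 290 271 291 278 281 299 349 353 419 361 363 371
  370 377 378 381 474]
 [346 334 216 227 217 234 359 375 369 369 365 369 377 373 372 377 379 375
  372 374 381 430 469]]
top pinh [437 256   7   7  31] [ 0.5706 -0.3516]
```

Emit:
send_rows(
  targets=[
    {"translation": [0, -4.5, 0], "spin": 0, "jaw": 0.5},
    {"translation": [0, -9, 0], "spin": 0, "jaw": 0.5},
    {"translation": [0, -13.5, 0], "spin": 0, "jaw": 0.5},
    {"translation": [-0.2, -18, 0], "spin": 0, "jaw": 0.5},
    {"translation": [-0.3, -22, 0], "spin": 0, "jaw": 0.5},
  ],
)

```text
time: 43.2
tool_pos: [0.5753, -0.2286, 0.1732]
tool_rot: [3.14, -0.004, 3.056]
contact_force: [0.3, 0.0, -0.8]
opening: 0.0459
grip_force: 0.0
```

Emit:
send_rows(
  targets=[
    {"translation": [-0.1, -4.5, 1], "spin": 0, "jaw": 0.5},
    {"translation": [-0.2, -9, 3], "spin": 0, "jaw": 0.5},
    {"translation": [-0.2, -12.5, 5], "spin": -2.5, "jaw": 0.5},
    {"translation": [-0.2, -12.5, 7.5], "spin": -5, "jaw": 0.5},
    {"translation": [-0.2, -12.5, 8], "spin": -5, "jaw": 0.5},
  ],
)

```text
time: 43.7
tool_pos: [0.565, -0.3508, 0.0896]
tool_rot: [3.135, -0.008, -3.141]
contact_force: [-0.4, 0.4, 0.2]
opening: 0.0455
grip_force: 0.0
```

Emit:
send_rows(
  targets=[
    {"translation": [0, 0, 0], "spin": 0, "jaw": 0.5},
    {"translation": [0, 0, 0], "spin": 0, "jaw": 0.5},
    {"translation": [0, 0, 0], "spin": 0, "jaw": 0.5},
    {"translation": [0, 0, 0], "spin": 0, "jaw": 0.5},
    {"translation": [0, 0, 0], "spin": 0, "jaw": 0.5},
  ],
)

```text
time: 44.2
tool_pos: [0.5687, -0.3517, 0.0966]
tool_rot: [-3.141, 0.001, -3.139]
contact_force: [0.1, 0.0, 0.1]
opening: 0.046
grip_force: 0.0
```

```bash
python3 -c "
from h import *
st();rel(.5705,-.353,.027,3.1416)"
```

```text
44.2 [ 0.5687 -0.3517  0.0966] [-3.1407e+00  1.2000e-03 -3.1388e+00] F [0.1 0.  0.1] open 0.046 grip 0.0 q [-0.67  0.68  1.22  0.    1.24 -2.24]
rel cm [-0.17 -0.12  6.96] spin 0.2
```

Emit:
send_rows(
  targets=[
    {"translation": [-0.17, -0.1, 2], "spin": 0, "jaw": 0.5},
    {"translation": [-0.17, -0.1, 4], "spin": 0, "jaw": 0.5},
    {"translation": [-0.17, -0.1, 6], "spin": 0, "jaw": 0.5},
    {"translation": [-0.17, -0.1, 6.9], "spin": 0, "jaw": 0.5},
    {"translation": [-0.17, -0.1, 6.9], "spin": 0, "jaw": 0.5},
  ],
)

```text
time: 44.7
tool_pos: [0.5694, -0.3522, 0.0255]
tool_rot: [3.14, -0.002, -3.139]
contact_force: [1.3, -0.4, -0.2]
opening: 0.0456
grip_force: 0.0
```

Emit:
send_rows(
  targets=[
    {"translation": [0, 0, 0], "spin": 0, "jaw": 0.1},
    {"translation": [0, 0, 0], "spin": 0, "jaw": 0.1},
    {"translation": [0, 0, 0], "spin": 0, "jaw": 0.1},
    {"translation": [0, 0, 0], "spin": 0, "jaw": 0.1},
    {"translation": [0, 0, 0], "spin": 0, "jaw": 0.1},
  ],
  force=25,
)

```text
time: 45.2
tool_pos: [0.5703, -0.3529, 0.0272]
tool_rot: [-3.141, 0.001, -3.139]
contact_force: [0.5, 0.4, 2.2]
opening: 0.0171
grip_force: 25.0
```

Emit:
send_rows(
  targets=[
    {"translation": [0, 0, 0], "spin": 0, "jaw": 0.1},
    {"translation": [0, 0, 0], "spin": 0, "jaw": 0.1},
    {"translation": [0, 0, 0], "spin": 0, "jaw": 0.1},
    {"translation": [0, 0, 0], "spin": 0, "jaw": 0.1},
    {"translation": [0, 0, 0], "spin": 0, "jaw": 0.1},
  ],
)

```text
time: 45.7
tool_pos: [0.5702, -0.353, 0.027]
tool_rot: [-3.141, 0.001, -3.139]
contact_force: [-0.1, 0.8, 5.6]
opening: 0.0172
grip_force: 25.0
```

Emit:
send_rows(
  targets=[
    {"translation": [0, 0, -2], "spin": 0, "jaw": 0.1},
    {"translation": [0, 0, -5], "spin": 0, "jaw": 0.1},
    {"translation": [0, 0, -9], "spin": 0, "jaw": 0.1},
    {"translation": [0, 0, -12], "spin": 0, "jaw": 0.1},
    {"translation": [0, 0, -13], "spin": 0, "jaw": 0.1},
  ],
)

```text
time: 46.2
tool_pos: [0.5711, -0.3539, 0.1599]
tool_rot: [-3.138, 0.004, -3.139]
contact_force: [1.2, -0.1, 0.1]
opening: 0.0174
grip_force: 25.0
```

Emit:
send_rows(
  targets=[
    {"translation": [0, 0, 0], "spin": 0, "jaw": 0.1},
    {"translation": [0, 0, 0], "spin": 0, "jaw": 0.1},
    {"translation": [0, 0, 0], "spin": 0, "jaw": 0.1},
    {"translation": [0, 0, 0], "spin": 0, "jaw": 0.1},
    {"translation": [0, 0, 0], "spin": 0, "jaw": 0.1},
  ],
)

```text
time: 46.7
tool_pos: [0.5697, -0.3526, 0.1555]
tool_rot: [3.14, -0.001, -3.139]
contact_force: [0.4, 1.0, -0.2]
opening: 0.0177
grip_force: 25.0
```

Run:
```python
from h import *
st();t=monitor.observe()['tool_pos'];b=t[2]+.033-.059+.004
axis([(b+.001,b+.016),(b+.016,b+.031),(b+.03,b+.047)],.005,t[0],t[1])
rel(.5667,-.133,.16,3.1616)
```

```text
46.7 [ 0.5697 -0.3526  0.1555] [ 3.1404e+00 -1.3000e-03 -3.1392e+00] F [ 0.4  1.  -0.2] open 0.0177 grip 25.0 q [-0.67  0.64  1.13  0.    1.37 -2.24]
side (np.float64(0.13449315221604166), np.float64(0.14949315221604165)) 39 [ 0.5702 -0.3524] mean z 0.143
side (np.float64(0.14949315221604165), np.float64(0.16449315221604166)) 45 [ 0.5698 -0.3524] mean z 0.157
side (np.float64(0.16349315221604166), np.float64(0.18049315221604167)) 34 [ 0.57   -0.3536] mean z 0.17
top (np.float64(0.13449315221604166), np.float64(0.14949315221604165)) 6 [ 0.5702 -0.3523] mean z 0.142
top (np.float64(0.14949315221604165), np.float64(0.16449315221604166)) 12 [ 0.5704 -0.351 ] mean z 0.156
top (np.float64(0.16349315221604166), np.float64(0.18049315221604167)) 8 [ 0.5703 -0.3494] mean z 0.17
rel cm [ 0.27 21.98 -0.38] spin -1.0
```

Emit:
send_rows(
  targets=[
    {"translation": [0, 4, -0.5], "spin": 0, "jaw": 0.1},
    {"translation": [0.1, 8.5, -0.5], "spin": 0, "jaw": 0.1},
    {"translation": [0.2, 13, -0.5], "spin": 0, "jaw": 0.1},
    {"translation": [0.3, 17.5, -0.5], "spin": 0, "jaw": 0.1},
    {"translation": [0.3, 22, -0.5], "spin": -1, "jaw": 0.1},
  ],
)

```text
time: 47.3
tool_pos: [0.5662, -0.1312, 0.1618]
tool_rot: [-3.142, 0.0, -3.122]
contact_force: [1.4, 1.2, 0.9]
opening: 0.0173
grip_force: 25.0
```

Emit:
send_rows(
  targets=[
    {"translation": [0, 0, 0], "spin": 0, "jaw": 0.1},
    {"translation": [0, 0, 0], "spin": 0, "jaw": 0.1},
    {"translation": [0, 0, 0], "spin": 0, "jaw": 0.1},
    {"translation": [0, 0, 0], "spin": 0, "jaw": 0.1},
    {"translation": [0, 0, 0], "spin": 0, "jaw": 0.1},
  ],
)

```text
time: 47.8
tool_pos: [0.5664, -0.1341, 0.1614]
tool_rot: [3.142, -0.0, -3.124]
contact_force: [0.0, -0.1, 0.2]
opening: 0.0171
grip_force: 25.0
```

Run:
```python
from h import *
st();t=monitor.observe()['tool_pos'];b=t[2]-.023
axis([(b+.001,b+.02),(b+.02,b+.045)],.005,t[0],t[1])
rel(.5665,-.133,.13,3.1616)
```

```text
47.8 [ 0.5664 -0.1341  0.1614] [ 3.1416e+00 -1.0000e-04 -3.1236e+00] F [ 0.  -0.1  0.2] open 0.0171 grip 25.0 q [-0.36  0.47  1.41 -0.    1.26 -1.95]
side (np.float64(0.13944655661986716), np.float64(0.15844655661986715)) 31 [ 0.5669 -0.1341] mean z 0.149
side (np.float64(0.15844655661986715), np.float64(0.18344655661986714)) 43 [ 0.5672 -0.1339] mean z 0.171
top (np.float64(0.13944655661986716), np.float64(0.15844655661986715)) 8 [ 0.5674 -0.1329] mean z 0.15
top (np.float64(0.15844655661986715), np.float64(0.18344655661986714)) 13 [ 0.5659 -0.1324] mean z 0.168
rel cm [-0.01  0.07  3.15] spin -0.1
```

Emit:
send_rows(
  targets=[
    {"translation": [0, 0.08, 1], "spin": 0, "jaw": 0.1},
    {"translation": [0, 0.08, 2], "spin": 0, "jaw": 0.1},
    {"translation": [0, 0.08, 3], "spin": 0, "jaw": 0.1},
    {"translation": [0, 0.08, 3.2], "spin": 0, "jaw": 0.1},
    {"translation": [0, 0.08, 3.2], "spin": 0, "jaw": 0.1},
  ],
)

```text
time: 48.4
tool_pos: [0.5661, -0.1319, 0.1288]
tool_rot: [3.141, -0.001, -3.122]
contact_force: [-0.2, 0.3, -0.8]
opening: 0.0176
grip_force: 25.0
```

Emit:
send_rows(
  targets=[
    {"translation": [0, 0, 0.2], "spin": 0, "jaw": 0.1},
    {"translation": [0, 0, 0.4], "spin": 0, "jaw": 0.1},
    {"translation": [0, 0, 0.6], "spin": 0, "jaw": 0.1},
    {"translation": [0, 0, 0.8], "spin": 0, "jaw": 0.1},
    {"translation": [0, 0, 0.8], "spin": 0, "jaw": 0.1},
  ],
)

```text
time: 48.9
tool_pos: [0.5663, -0.132, 0.1214]
tool_rot: [3.141, -0.0, -3.122]
contact_force: [0.1, -0.3, -0.4]
opening: 0.0173
grip_force: 25.0
```

```bash
python3 -c "
from h import *
st()"
```

```text
48.9 [ 0.5663 -0.132   0.1214] [ 3.1414e+00 -3.0000e-04 -3.1218e+00] F [ 0.1 -0.3 -0.4] open 0.0173 grip 25.0 q [-0.36  0.51  1.47  0.    1.17 -1.95]
```

Emit:
send_rows(
  targets=[
    {"translation": [-0.03, -0.07, 0.3], "spin": 0, "jaw": 0.1},
    {"translation": [-0.03, -0.07, 0.6], "spin": 0, "jaw": 0.1},
    {"translation": [-0.03, -0.07, 0.9], "spin": 0, "jaw": 0.1},
    {"translation": [-0.03, -0.07, 1.2], "spin": 0, "jaw": 0.1},
    {"translation": [-0.03, -0.07, 1.4], "spin": 0, "jaw": 0.1},
  ],
)

```text
time: 49.4
tool_pos: [0.5666, -0.1327, 0.1072]
tool_rot: [3.141, -0.0, -3.122]
contact_force: [0.4, -0.6, 0.6]
opening: 0.0176
grip_force: 25.0
```

Emit:
send_rows(
  targets=[
    {"translation": [0, 0, 0.2], "spin": 0, "jaw": 0.1},
    {"translation": [0, 0, 0.4], "spin": 0, "jaw": 0.1},
    {"translation": [0, 0, 0.6], "spin": 0, "jaw": 0.1},
    {"translation": [0, 0, 0.8], "spin": 0, "jaw": 0.1},
    {"translation": [0, 0, 1], "spin": 0, "jaw": 0.1},
  ],
)

```text
time: 49.9
tool_pos: [0.5668, -0.1328, 0.0975]
tool_rot: [3.142, 0.0, -3.122]
contact_force: [0.1, -0.6, 0.1]
opening: 0.0175
grip_force: 25.0
```

```bash
python3 -c "
from h import *
st()"
```

```text
49.9 [ 0.5668 -0.1328  0.0975] [ 3.1415e+00  1.0000e-04 -3.1218e+00] F [ 0.1 -0.6  0.1] open 0.0175 grip 25.0 q [-0.36  0.53  1.5   0.    1.11 -1.95]
```

Tip at 0.0745, through the arm and entering the lower ear without force. On to the flange.

Emit:
send_rows(
  targets=[
    {"translation": [0, 0, 0.5], "spin": 0, "jaw": 0.1},
    {"translation": [0, 0, 1], "spin": 0, "jaw": 0.1},
    {"translation": [0, 0, 1.5], "spin": 0, "jaw": 0.1},
    {"translation": [0, 0, 1.8], "spin": 0, "jaw": 0.1},
    {"translation": [0, 0, 1.8], "spin": 0, "jaw": 0.1},
  ],
)

```text
time: 50.4
tool_pos: [0.5665, -0.1326, 0.079]
tool_rot: [3.141, -0.001, -3.122]
contact_force: [-0.6, -0.9, 0.1]
opening: 0.0173
grip_force: 25.0
```

Emit:
send_rows(
  targets=[
    {"translation": [0, 0, 0.1], "spin": 0, "jaw": 0.1},
    {"translation": [0, 0, 0.2], "spin": 0, "jaw": 0.1},
    {"translation": [0, 0, 0.3], "spin": 0, "jaw": 0.1},
    {"translation": [0, 0, 0.4], "spin": 0, "jaw": 0.1},
    {"translation": [0, 0, 0.4], "spin": 0, "jaw": 0.1},
  ],
)

```text
time: 50.9
tool_pos: [0.5671, -0.1329, 0.0775]
tool_rot: [-3.141, 0.002, -3.122]
contact_force: [-3.8, 0.9, 10.9]
opening: 0.0171
grip_force: 25.0
```

Flange is on the fork (contact at 0.0775, expected 0.077). Release, retreat, check.

Emit:
send_rows(
  targets=[
    {"translation": [0, 0, -0.1], "spin": 0, "jaw": 0.45},
    {"translation": [0, 0, -0.1], "spin": 0, "jaw": 0.45},
    {"translation": [0, 0, -0.1], "spin": 0, "jaw": 0.45},
    {"translation": [0, 0, -0.1], "spin": 0, "jaw": 0.45},
    {"translation": [0, 0, -0.1], "spin": 0, "jaw": 0.45},
  ],
)

```text
time: 51.4
tool_pos: [0.5667, -0.1327, 0.0764]
tool_rot: [3.141, -0.0, -3.122]
contact_force: [-0.3, 0.4, 0.4]
opening: 0.0412
grip_force: 0.0
```

Emit:
send_rows(
  targets=[
    {"translation": [0, 0, -2], "spin": 0, "jaw": 0.45},
    {"translation": [0, 0, -5], "spin": 0, "jaw": 0.45},
    {"translation": [0, 0, -9], "spin": 0, "jaw": 0.45},
    {"translation": [0, 0, -12], "spin": 0, "jaw": 0.45},
    {"translation": [0, 0, -14], "spin": 0, "jaw": 0.45},
  ],
)

```text
time: 51.9
tool_pos: [0.5675, -0.133, 0.2193]
tool_rot: [-3.14, 0.003, -3.122]
contact_force: [-0.2, -1.6, 0.7]
opening: 0.0411
grip_force: 0.0
```

Run:
```python
from h import *
st();p,d=snap('side');X=cloud('side',d)
m=(X[...,2]>.1)&(X[...,2]<.124)&(p.sum(2)<300)&(abs(X[...,0]-.562)<.03)&(abs(X[...,1]+.015)<.02);print('knob',m.sum(),X[m].mean(0).round(4))
m=(abs(X[...,0]-.567)<.014)&(abs(X[...,1]+.135)<.014)&(X[...,2]>.104)&(X[...,2]<.17);print('pin top',np.percentile(X[m][:,2],[50,98,100]).round(4))
m=(abs(X[...,0]-.518)<.02)&(abs(X[...,1]+.012)<.02)&(X[...,2]>.08)&(X[...,2]<.17);print('rod top',np.percentile(X[m][:,2],[50,98,100]).round(4))
save('s9.png',cv2.resize(p[200:380,220:460],(800,600),interpolation=cv2.INTER_CUBIC))
```

```text
51.9 [ 0.5675 -0.133   0.2193] [-3.1405e+00  3.1000e-03 -3.1218e+00] F [-0.2 -1.6  0.7] open 0.0411 grip 0.0 q [-0.36  0.43  1.32  0.    1.39 -1.95]
knob 73 [ 0.5626 -0.0146  0.1117]
pin top [0.1201 0.1361 0.1368]
rod top [0.1017 0.1202 0.1215]
```

View pics/s9.png

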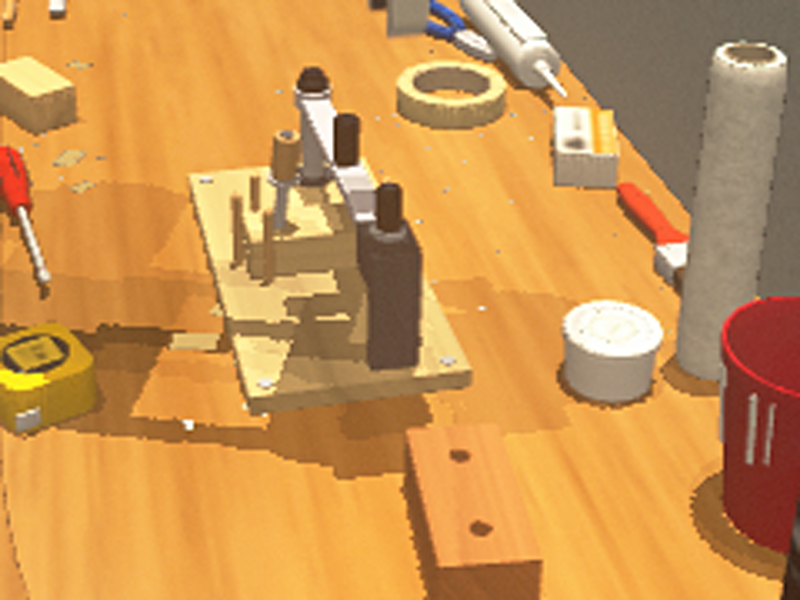

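Final view: the stack is flat between the dowels with the rod through it at crop (283,180), rod top at 0.121. The pin is down in the fork at (390,205), top at 0.136, and the keeper knob is at home. The tub at (612,350) and tape at (452,92) are untouched.

```bash
python3 -c "
from h import *
print(job.hand_in())"
```

```text
the job is handed in; nothing more can be done
None
```

The job is done and handed in: both spacers I could find are stacked with the rod bottomed in the base, the keeper arm is home against its stop, and the pin's flange is on the fork. The tub and tape were not touched.

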